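Register a blank tile in the corner of the decorating jig

ROBOT

A 7-joint arm with a two-finger parallel gripper is mounted at the origin on the work surface. World frame = base frame: x ahead of the robot, y to its left, z up, the work surface at z = 0. Lengths are in m, angles in rad, forces in N, time in s.
With the tool pointing down it reaches from about 0.4 to 0.85 m from the base axis. Payload 10.4 kg.
Tool frame: the origin (TCP) lies on the front face of the gripper's body, between the roots of the fingers; the fingertips stand 73 mm ahead of it and the grasp point (between the pads) lies 54 mm ahead of it; x points along the fingers, y is the direction in which the jaws open and shut, and the axes are right-handed (so a half turn about x gives the same grasp; the last joint's range is limited). The gripper opens to 85 mm and grips with 20 to 120 N. Pads are 22 mm wide; open, the fingers measure 114 mm over their backs; the gripper's body (76 mm by 85 mm) begins 54 mm behind the grasp point. The pads swing forward as they close: fully open they stand 13 mm farther back than shut.
Start: joints at [1.158, 0.332, -0.065, 1.46, 0.022, 1.35, -0.088], TCP at [0.238, -0.578, 0.304] pointing down, gripper open.
Joint ranges: [-2.6, 2.6], [-0.5, 2.12], [-1.47, 1.34], [0.16, 2.42], [-1.27, 4.41], [0.06, 2.06], [-2.6, 2.6]. Speed limits (rad/s): [2.22, 2.22, 2.79, 2.79, 3.14, 3.14, 3.14].

INTERFACE

Orientations are given as a unit quaternion [x, y, z, w].
In Python, from workcell import manip gives the robot as it stands. The module is installed in compiled form; this text tells all that it offers.
- The arm moves only by the tool arm_command, never from a script. Its argument "moves" is a list that holds one entry, the list of rows, each a list of 5 numbers: the closure, from 0 (fully open) to 1 (shut), then the shift along the tool's x, y, z in units of 25 mm (1.0 is 25 mm), then the turn about the tool's x in degrees. A call has 1 to 12 rows; each row shifts and turns the commanded pose from where the row before left it, along the tool's axes as they then stand; what a row does not reach is not made up. A row lasts 1/12 s, in which the tool goes at most 41.7 mm and 7.16 degrees, less where a joint would pass 70% of its speed; a pose out of reach is approached as far as the arm can. A call is refused whole if a number of a shift passes 1 or a number of a turn 7.16, either way. A call with a gripper value outside its range is refused whole. The fingers move at their own pace and stop on an object; "force" is the grip in N (left out, the last holds). Time passes only in rows, so rows that do not move let the fingers close. It gives the time, the measured TCP pose, the force and the opening at its end, in the units of the state.
- manip.get_obs(): the state, without advancing time (a new reading comes with each control period).
- manip.camera(name): name is "side" or "top"; returns the picture (400x640x3 uint8, red, green, blue); there is no depth.
- manip.camera_info(name): a dict with "vfov" (degrees; the focal length in pixels is half the picture's height over the tangent of half this angle, whatever the lens; pixels are square), "cx", "cy" (the principal point, pixels), "dist_coeffs" ([k1, k2, p1, p2, k3] as OpenCV has them; the pictures are not rectified), "pose" (4x4, takes a point from camera to world coordinates). Camera axes: x right, y down, z forward; pixel columns grow to the right and rows downward; lengths in m; the calibration is good to about 2 mm. A picture is of the moment at which its call begins. camera_info takes no time and is no camera call.
- manip.hand_in(): hands the job in, once; it reports no verdict.
Trained networks look in the newest picture that a camera, given by its name, has taken for a name from the list of things; names that differ only in an ending like _2 or _b are one class to them, and where a whole thing is asked for, a point or a joint stands for the part that bears it (a point fixed in the world has none). Each returns a list of dicts, best first, with "confidence" (0 to 1); they miss things now and then, are a little off and sometimes report something else, mostly with a low value. They report only what shows in the picture. A call takes as long as a camera call. They do not tell look-alikes from the thing itself.
- manip.regions_of(query, camera): "mask" (400x640 bool, what is visible of it) and "rect" ([left, top, right, bottom] in pixels, round what is visible of it).
- manip.pinpoint(query, camera): "pixel" ([row, column] in pixels: a listed point, or the origin of a listed thing).
The state is a dict: "clock": time; "joint_pos": joint angles; "joint_velocities": joint speeds; "tau": joint torques, N m; "position": TCP position; "ee_rot": TCP orientation; "ft_force": force on the tool from outside, world axes, zero at the start; "torque": the same for the moment, N m; "grip_width": opening from 0.0 (shut) to 1.0 (fully open).
Only numpy, scipy, OpenCV 4.12 (cv2) and the standard library are available. Lean on these libraries where they do the work, as an engineer would, in place of code of your own. Each camera call takes 0.05 s, during which the arm holds its last target.

TASK

Get the square blank tile ready for decorating: with the fingertips, push it flat against the long rail of the jig board while it is still well clear of the pocket, then slide it along the rail into the corner pocket until it sits flush against both the rail and the end stop. Only push the tile, never lift or tip it, and leave the round disc, the jar, the bottle and the bowl where they stand. Finish with the robot clear of everything.

Things in the scene. Friction and masses are not known exactly. Their poses are not given: they have to be found in the camera images.
- jig: Fixed wooden jig board, 200 (its x) x 320 (its y) x 18 mm thick, lying on the work surface; it does not move when pushed. Origin: centre of its underside; z up; top face at z = 18 mm. On it are three fixed aluminium bars, all 14 mm high (tops at z = 32 mm): rail, end stop and lip. At the start the tile lies off the rail (towards -x) and towards the end away from the pocket (-y).
- rail (a point): Middle of the long rail's inner face, at the board's top: jig x = +75, y = 0, z = 18 mm. The rail runs along y over the whole board, is 18 mm wide, and its inner face looks to -x. Axes as the jig's.
- stop (a point): Middle of the end stop's inner face, at the board's top: jig x = +30, y = +130, z = 18 mm. The stop runs along x from x = -14 to +75 mm, is 18 mm wide, and its inner face looks to -y. Axes as the jig's.
- lip (a point): Mouth of the pocket on the short lip's inner face, at the board's top: jig x = +10, y = +104, z = 18 mm. The lip (12 mm wide) runs straight from here to the stop, 26 mm, and flares outward before it by 10 mm in x and 15 mm in -y as a lead-in. Rail, stop and lip enclose the pocket, 65 mm wide, open to -y; a seated tile stands 34 mm out of the mouth. Axes as the jig's.
- pocket (a point): Point on the board's top face where the centre of the tile's underside lies when the tile is fully home: x = +45, y = +100, z = 18 mm in the jig's frame (30 mm from rail face and from stop face). Axes as the jig's.
- tile: The loose square blank tile, plain white glazed ceramic, 60 x 60 x 12 mm, about 90 g, lying flat on the jig board, turned up to 30 degrees either way from the jig. Origin: centre of its underside; x and y parallel to its edges, z up. Slides on the board with ordinary friction (about 1 N or less to push). Being square, any of its four sides may face the rail.
- disc: Bystander: loose round white ceramic disc, 54 mm across, 12 mm thick, lying on the jig board. Origin: centre of its underside.
- jar: Bystander: small glass jar with white cap, 32 mm across, 45 mm tall, standing on the jig board beside the lip. Origin: centre of its underside.
- flask: Bystander: blue plastic paint bottle with white cap, 34 mm across, 85 mm tall, standing on the table to the robot's right of the jig. Origin: centre of its underside.
- bowl: Bystander: yellow bowl, 100 mm across, 50 mm tall, on the table to the robot's left of the jig. Origin: centre of its underside.
There are look-alikes about, which are no part of the job. Leave any black, orange or red look-alike of the tile alone.

How it is judged:
On the way, in this order (a step that is already met when the one before it is completed fails the run):
1. the tile lies flat against the long rail (within 3 mm), its leading edge still at least 40 mm short of the pocket's mouth (x of tile in the frame of jig between 0.042 and 0.048 m and z of tile in the frame of jig between 0.0155 and 0.0205 m and angle between tile's own z axis and vertical below 0.05 rad and y of tile in the frame of jig below 0.034 m and (angle between the x axis of tile and the x axis of jig, either way round below 0.07 rad or angle between the y axis of tile and the x axis of jig, either way round below 0.07 rad)), for 0.1 s.
2. the tile is in the corner pocket, against rail and stop (within 3 mm) (x of tile in the frame of jig between 0.042 and 0.048 m and z of tile in the frame of jig between 0.0155 and 0.0205 m and angle between tile's own z axis and vertical below 0.05 rad and y of tile in the frame of jig between 0.097 and 0.103 m and (angle between the x axis of tile and the x axis of jig, either way round below 0.07 rad or angle between the y axis of tile and the x axis of jig, either way round below 0.07 rad)), for 0.2 s.
At the end, for the whole second after the job is handed in: The tile lies flat and at rest on the jig board in the corner pocket, within 3 mm of both the rail and the end stop, its edges parallel to the rail within 4 degrees; disc, jar, bottle and bowl within 20 mm of where they started (all of step 2 and linear speed of tile below 0.01 m/s and angular speed of tile below 0.1 rad/s and distance of each of disc, jar, flask, bowl from where it was at the start of the episode below 0.02 m); the robot touches nothing.
It fails at once if the tile is lifted off the board (more than 5 mm) or tipped (more than 9 degrees) (z of tile in the frame of jig above 0.023 m or angle between tile's own z axis and vertical above 0.16 rad).
It fails at once if the tile falls off the board (z of tile in the frame of jig below 0.012 m).
It fails at once if a bystander is moved more than 20 mm or tipped over (distance of any of disc, jar, flask, bowl from where it was at the start of the episode above 0.02 m or angle between any of disc, jar, flask, bowl's own z axis and vertical above 0.4 rad).
It also fails if it takes over 45 s, if anything falls off the work surface, if the arm or the gripper's body presses on something with over 40 N, if the wrist force passes 120 N, or if a joint passes its speed limit or range.

## Working session

There is one attempt and no reset: what is moved stays moved. The work goes in short steps, Python scripts to look and compute and a tool call to move; the robot and the scene stay as the last step left them, time stands still between calls to the robot, and variables do not carry over. Pictures are saved under pics/ and viewed, and the job is handed in when it is done.

Besides the shell and the picture viewer there is one more tool, called after ">>>" as name(argument=value, ...) on one line, values as JSON. arm_command: Moves the arm, as the interface text tells. Its arguments: {"type":"object","properties":{"moves":{"type":"array","items":{"type":"array","items":{"type":"array","items":{"type":"number"}}}},"force":{"type":"number"}},"required":["moves"]}

```bash
mkdir -p pics; python3 - <<'E'
from workcell import manip
import cv2
for n in("top","side"):
    im=manip.camera(n); cv2.imwrite(f"pics/{n}0.png",im[:,:,::-1]); print(n,manip.camera_info(n))
    for q in("tile","jig","disc","jar","flask","bowl"):
        for r in manip.regions_of(q,n)[:3]: print(q,r["rect"],round(r["confidence"],2),r["mask"].sum())
    for q in("tile","rail","stop","lip","pocket","jig","disc","jar"):
        for r in manip.pinpoint(q,n)[:3]: print(q,r["pixel"],round(r["confidence"],2))
print(manip.get_obs())
E
```

```text
top {'vfov': 49.79682734525228, 'cx': 324.97706031790926, 'cy': 202.36199522022162, 'dist_coeffs': array([-0.08981252,  0.        ,  0.        ,  0.        ,  0.        ]), 'pose': array([[-0.02142598, -0.98376734,  0.17816495,  0.24537686],
       [-0.99967823,  0.02350137,  0.00954616, -0.01638772],
       [-0.01357832, -0.17790309, -0.98395433,  1.40226576],
       [ 0.        ,  0.        ,  0.        ,  1.        ]])}
tile [337.9, 186.9, 358.1, 207.3] 0.8 358
tile [381.1, 189.6, 401.2, 209.1] 0.72 316
tile [362.5, 249.2, 386.6, 272.7] 0.66 381
jig [265.5, 159.8, 370.2, 231.9] 0.78 5053
flask [274.8, 216.4, 289.0, 221.7] 0.68 74
flask [438.6, 210.0, 452.0, 222.1] 0.42 124
bowl [205.8, 140.5, 231.6, 169.4] 0.79 718
tile [201.1, 391.7] 0.84
tile [197.0, 350.0] 0.73
tile [260.0, 377.2] 0.63
rail [170.2, 315.6] 0.63
stop [191.6, 275.2] 0.87
lip [197.4, 285.5] 0.69
pocket [185.4, 284.0] 0.7
jig [194.1, 317.6] 0.77
disc [212.2, 305.5] 0.48
jar [194.7, 350.1] 0.7
jar [218.4, 283.2] 0.56
side {'vfov': 44.83892231410917, 'cx': 320.06280201849677, 'cy': 200.96488357468306, 'dist_coeffs': a
[... 882 characters left out ...]
, 316.7] 0.56
{'clock': 1.5, 'joint_pos': array([ 1.15840658,  0.33216209, -0.06475901,  1.4601053 ,  0.02163767,
        1.3498709 , -0.088525  ]), 'joint_velocities': array([ 0.00195786, -0.00029643,  0.0002999 ,  0.00096115, -0.00105641,
       -0.00177534,  0.00050819]), 'tau': array([ 2.73131695e-05, -6.25222850e+01,  4.90953913e-02, -3.91826677e+01,
        1.64332538e-02,  1.79079525e-03, -4.33950646e-06]), 'position': array([ 0.2375415 , -0.57811942,  0.30395884]), 'ee_rot': array([ 0.69372897,  0.13690343, -0.69370494,  0.13700738]), 'ft_force': array([-0.34561676, -0.31190355,  0.36899625]), 'torque': array([-0.02647382, -0.00052679, -0.00823389]), 'grip_width': 1.0045058780333054}
```

```bash
python3 - <<'E'
import cv2
for n,(x0,y0,x1,y1) in(("top",(190,120,470,310)),("side",(130,130,440,310))):
    im=cv2.imread(f"pics/{n}0.png")[y0:y1,x0:x1]; s=780/(x1-x0)
    cv2.imwrite(f"pics/{n}0c.png",cv2.resize(im,None,fx=s,fy=s,interpolation=cv2.INTER_CUBIC))
E
```

```text
(no output)
```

View pics/top0c.png

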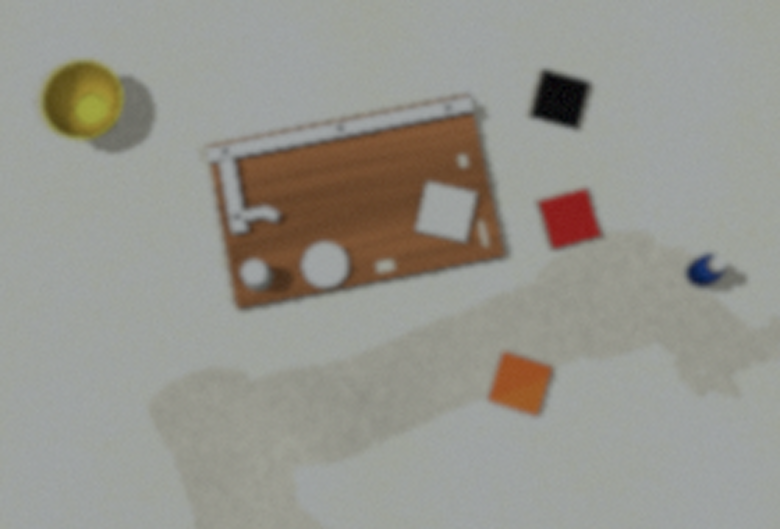

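View pics/side0c.png

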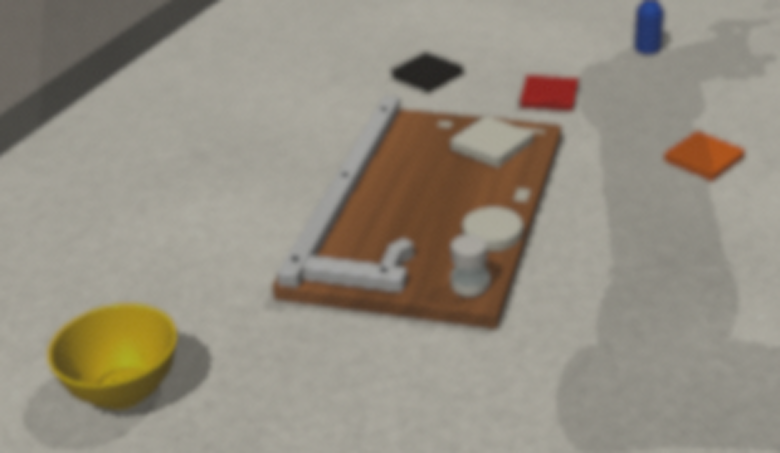

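```bash
cat > h.py <<'E'
from workcell import manip
import cv2, numpy as np
from scipy.optimize import least_squares
def K(n):
    i=manip.camera_info(n); f=200/np.tan(np.radians(i["vfov"]/2))
    return np.array([[f,0,i["cx"]],[0,f,i["cy"]],[0,0,1]]),i["dist_coeffs"],i["pose"]
C={n:K(n) for n in("top","side")}
def proj(n,P):
    k,d,T=C[n]; R=T[:3,:3].T
    return cv2.projectPoints(np.array(P,float).reshape(-1,3),cv2.Rodrigues(R)[0],-R@T[:3,3],k,d)[0].reshape(-1,2)
def unproj(n,uv,z):
    k,d,T=C[n]; p=cv2.undistortPoints(np.array(uv,float).reshape(-1,1,2),k,d).reshape(-1,2)
    r=np.c_[p,np.ones(len(p))]@T[:3,:3].T
    return T[:3,3]+r*((z-T[2,3])/r[:,2])[:,None]
def W(p,P):
    c,s=np.cos(p[2]),np.sin(p[2]); P=np.array(P,float).reshape(-1,3)
    return np.c_[p[0]+c*P[:,0]-s*P[:,1],p[1]+s*P[:,0]+c*P[:,1],P[:,2]]
def box(x0,x1,y0,y1,z): return np.array([[x0,y0,z],[x1,y0,z],[x1,y1,z],[x0,y1,z]])
# tile fit: white mask (from image) compared by polygon corners
def tilefit(n,mask,p0,top=.030):
    cs,_=cv2.findContours(mask.astype(np.uint8),cv2.RETR_EXTERNAL,cv2.CHAIN_APPROX_NONE)
    c=max(cs,key=cv2.contourArea); return cv2.minAreaRect(c)
E
python3 - <<'E'
from h import *
pts={"rail":[.075,0,.018],"stop":[.03,.13,.018],"lip":[.01,.104,.018],"pocket":[.045,.1,.018]}
obs={"top":{"rail":(170.2,315.6),"stop":(191.6,275.2),"lip":(197.4,285.5),"pocket":(185.4,284.0)},
"side":{"rail":(204.4,270.5),"stop":(238.2,271.5),"lip":(236.3,285.3),"pocket":(229.6,270.1)}}
def res(p):
    return np.concatenate([(proj(n,W(p,pts[k]))[0]-np.array(obs[n][k][::-1])) for n in obs for k in pts])
r=least_squares(res,[.55,0,.2],loss="soft_l1"); p=r.x; print(p,np.degrees(p[2]),res(p).round(1).reshape(-1,2).tolist())
np.save("jig0.npy",p)
print(unproj("top",[[350.5,195.7]],.03))
for n,(x0,y0,x1,y1) in(("top",(250,140,400,250)),("side",(230,150,370,270))):
    im=cv2.imread(f"pics/{n}0.png"); s=780/(x1-x0) if n=="top" else 600/(y1-y0); s=min(s,780/(x1-x0),600/(y1-y0))
    big=cv2.resize(im[y0:y1,x0:x1],None,fx=s,fy=s,interpolation=cv2.INTER_CUBIC)
    for b in (box(-.1,.1,-.16,.16,.018),box(.075,.093,-.16,.16,.032),box(-.014,.075,.13,.148,.032),box(-.002,.01,.104,.13,.032)):
        uv=(proj(n,W(p,b))-[x0,y0]+.5)*s; cv2.polylines(big,[uv.astype(np.int32)],True,(0,0,255),1)
    cv2.imwrite(f"pics/{n}0fit.png",big)
E
```

```text
[0.53118277 0.02606861 0.18211251] 10.434278149640999 [[-4.2, 0.1], [0.2, -0.4], [-1.2, -1.9], [-0.5, -0.4], [0.6, -0.3], [1.5, 0.1], [-0.3, -3.9], [0.4, -0.1]]
[[ 0.51383365 -0.08632897  0.03      ]]
```

View pics/top0fit.png

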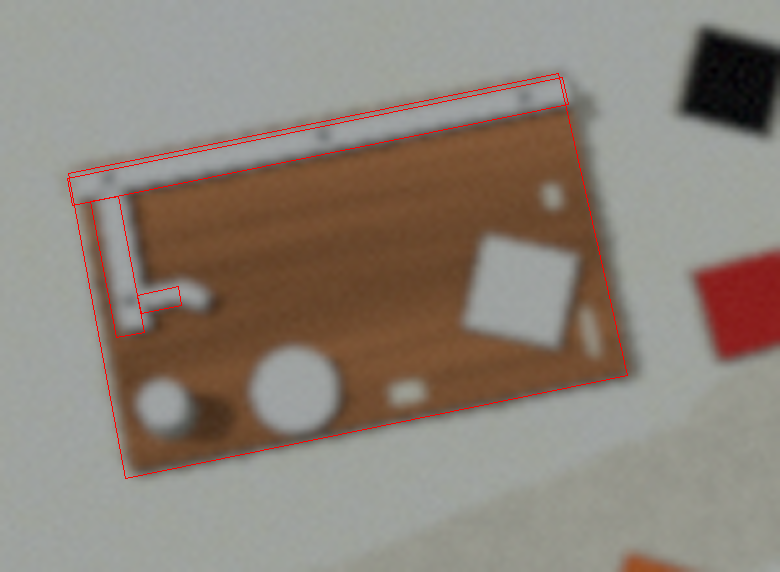

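View pics/side0fit.png

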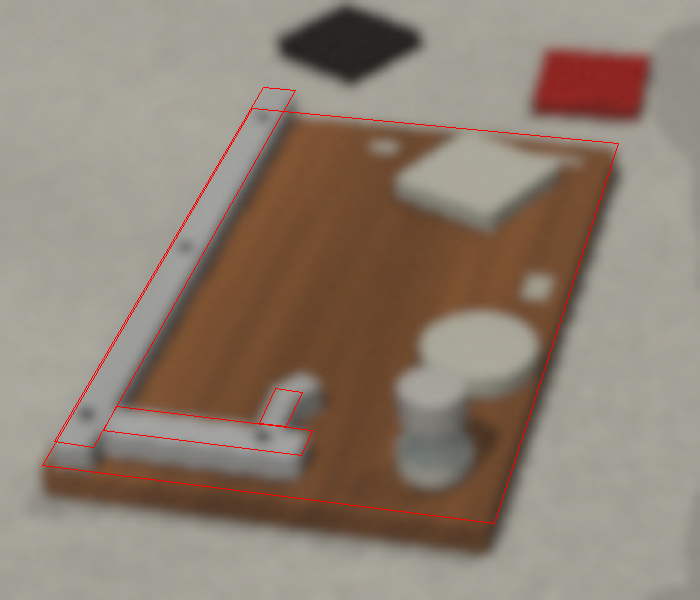

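```bash
cat >> h.py <<'E'
from scipy.ndimage import map_coordinates
from scipy.optimize import minimize
def samp(img,uv): return map_coordinates(img,[uv[:,1],uv[:,0]],order=1,mode="nearest")
def satimg(im):
    im=cv2.GaussianBlur(im,(0,0),.7).astype(float); return im[:,:,2]-im[:,:,0]  # r-b (BGR)
def score(p,im,lines,n):
    s=0
    for a,b,inn in lines:   # a,b ends, inn = inward dir in model xy (brown side)
        t=np.linspace(.05,.95,40)[:,None]; P=np.array(a)*(1-t)+np.array(b)*t; d=np.r_[inn,0]*.004
        s+=(samp(im,proj(n,W(p,P+d)))-samp(im,proj(n,W(p,P-d)))).mean()
    return s
def fit(ims,lines,p0,step=(.01,.01,.05)):
    f=lambda p:-sum(score(p,ims[n],lines[n],n) for n in ims)
    return min((minimize(f,np.array(p0)+np.array(step)*np.array([i,j,k]),method="Nelder-Mead",
      options=dict(initial_simplex=np.array(p0)+np.array(step)*(np.array([i,j,k])+np.vstack([np.zeros(3),np.eye(3)*.5])),xatol=1e-5,fatol=1e-3))
      for i in(-.5,.5) for j in(-.5,.5) for k in(-.5,.5)),key=lambda r:r.fun)
z=.018
JL=[([-.1,-.16,z],[-.1,.16,z],[1,0]),([-.1,-.16,z],[.07,-.16,z],[0,1]),([.075,-.15,.032],[.075,.12,.032],[-1,0]),([-.014,.13,.032],[.06,.13,.032],[0,-1])]
JS=[([-.1,-.16,z],[-.1,.16,z],[1,0]),([-.1,-.16,z],[.07,-.16,z],[0,1]),([.075,-.15,.032],[.075,.12,.032],[-1,0])]
LIN={"top":JL,"side":JS}
h=.03
def sq(n):
    e=[([h,-h],[h,h],[1,0]),([-h,-h],[-h,h],[-1,0]),([-h,h],[h,h],[0,1]),([-h,-h],[h,-h],[0,-1])]
    return [(a+[.030],b+[.030],i) for a,b,i in e]
def load(i): return {n:satimg(cv2.imread(f"pics/{n}{i}.png")) for n in("top","side")}
def rel(j,t):
    c,s=np.cos(j[2]),np.sin(j[2]); d=t[:2]-j[:2]; a=(np.degrees(t[2]-j[2])+45)%90-45
    return np.array([c*d[0]+s*d[1],-s*d[0]+c*d[1]])*1000,a
def draw(i,p,t,tag):
    for n,(x0,y0,x1,y1) in(("top",(250,140,400,250)),("side",(230,150,370,270))):
        im=cv2.imread(f"pics/{n}{i}.png"); s=min(780/(x1-x0),600/(y1-y0))
        big=cv2.resize(im[y0:y1,x0:x1],None,fx=s,fy=s,interpolation=cv2.INTER_CUBIC)
        for q,b in ((p,box(-.1,.1,-.16,.16,.018)),(p,box(.075,.093,-.16,.16,.032)),(p,box(-.014,.075,.13,.148,.032)),(p,box(-.002,.01,.104,.13,.032)),(t,box(-h,h,-h,h,.03))):
            uv=(proj(n,W(q,b))-[x0,y0]+.5)*s; cv2.polylines(big,[uv.astype(np.int32)],True,(0,0,255),1)
        cv2.imwrite(f"pics/{n}{tag}.png",big)
E
python3 - <<'E'
from h import *
S=load(0); p0=np.load("jig0.npy")
for ns in(["top"],["side"],["top","side"]):
    r=fit({n:S[n] for n in ns},LIN,p0); t=fit({n:S[n] for n in ns},{"top":sq(0),"side":sq(0)},[.514,-.086,-.2],(.008,.008,.1))
    print(ns,r.x.round(4),np.degrees(r.x[2]).round(2),r.fun,t.x.round(4),t.fun,rel(r.x,t.x))
np.save("jig.npy",r.x); draw(0,r.x,t.x,"0fit2")
E
```

```text
['top'] [0.532  0.0217 0.1676] 9.6 -143.94282207807 [ 0.514  -0.0842 -0.2489] -149.72453803241336 (array([ -35.35935955, -101.40126698]), np.float64(-23.864642095336624))
['side'] [0.5266 0.0301 0.1748] 10.01 -80.1318982806529 [ 0.5069 -0.061  -0.218 ] -72.82100913345808 (array([-35.28450739, -86.23045054]), np.float64(-22.507232144372352))
['top', 'side'] [0.5306 0.0222 0.1715] 9.82 -207.71331508080172 [ 0.5138 -0.083  -0.2487] -173.42723653181667 (array([ -34.4535638 , -100.76131317]), np.float64(-24.07122449955801))
```

View pics/top0fit2.png

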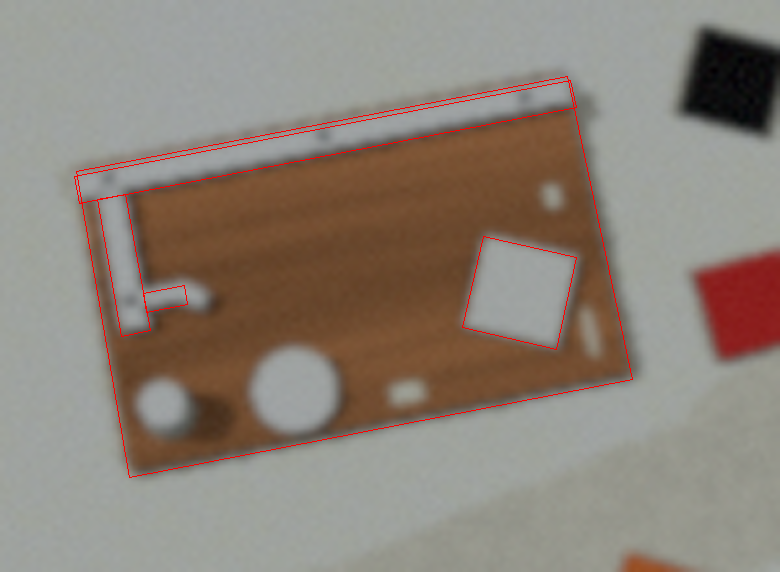

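View pics/side0fit2.png

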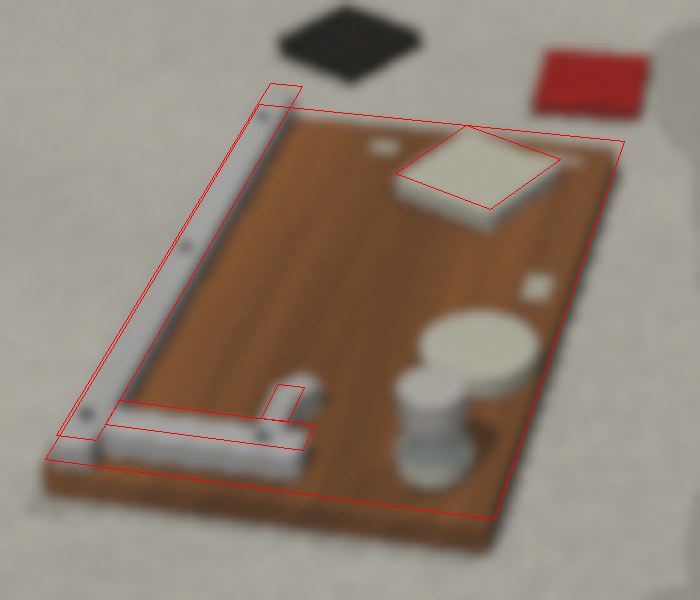

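```bash
cat >> h.py <<'E'
from scipy.spatial.transform import Rotation as Ro
J=np.array([.531,.0235,.1735])
def goto(jx,jy,zt,ang):
    """units(25mm) in current tool axes and turn needed to reach jig(mm) jx,jy; TCP z zt(m); tool y at jig-yaw ang deg"""
    o=manip.get_obs(); R=Ro.from_quat(o["ee_rot"]).as_matrix()
    T=W(J,[jx/1000,jy/1000,0])[0]; T[2]=zt; d=T-o["position"]
    yw=np.degrees(np.arctan2(R[1,1],R[0,1])-J[2]); turn=(yw-ang+90)%180-90
    print("clock",o["clock"],"F",o["ft_force"].round(1),"pos",o["position"].round(4),"jig",rel(J,np.r_[o["position"][:2],0])[0].round(1),"w",round(o["grip_width"],2))
    print("axes x",R[:,0].round(3),"y",R[:,1].round(3),"z",R[:,2].round(3))
    print("delta tool mm",(R.T@d*1000).round(1),"units",(R.T@d/.025).round(2),"turn about +x",turn.round(2),"(+x is down: + turn lowers yaw)")
E
python3 - <<'E'
from h import *
goto(-105,-108,.2,90)
im=satimg(cv2.imread("pics/top0.png"))
for n,uv,z in(("disc",[306.7,215],.03),("jar",[281.5,218],.063)): print(n,rel(J,np.r_[unproj("top",[uv],z)[0][:2],0])[0])
E
```

```text
clock 1.5 F [-0.3 -0.3  0.4] pos [ 0.2375 -0.5781  0.304 ] jig [-392.9 -541.9] w 1.0
axes x [ 0. -0. -1.] y [ 0.38  -0.925  0.   ] z [-0.925 -0.38  -0.   ]
delta tool mm [ 103.9 -362.  -374.3] units [  4.16 -14.48 -14.97] turn about +x 12.39 (+x is down: + turn lowers yaw)
disc [-70.22478066  46.00726502]
jar [-69.33806645 124.76336101]
```

>>> arm_command(moves=[[[1, 0, 0, 0, 6.2], [1, 0, 0, 0, 6.2], [1, 0, -1, -0.9, 0], [1, 0, -1, -0.9, 0], [1, 0, -1, -0.9, 0], [1, 0, -1, -0.9, 0], [1, 0, -1, -0.9, 0], [1, 0, -1, -0.9, 0], [1, 0, -1, -0.9, 0], [1, 0, -1, -0.9, 0], [1, 0, 0, 0, 0], [1, 0, 0, 0, 0]]], force=20)

```text
clock: 2.5
position: [0.3815, -0.3484, 0.3043]
ee_rot: [0.705, 0.062, -0.704, 0.063]
ft_force: [-0.7, -0.7, 0.8]
grip_width: 0.001
```

```bash
python3 -c "
from h import *
goto(-105,-108,.2,90)"
```

```text
clock 2.5 F [-0.7 -0.7  0.8] pos [ 0.3815 -0.3484  0.3043] jig [-211.4 -340.5] w 0.0
axes x [ 0.001 -0.    -1.   ] y [ 0.176 -0.984  0.   ] z [-0.984 -0.176 -0.001]
delta tool mm [ 104.2 -232.2 -107.3] units [ 4.17 -9.29 -4.29] turn about +x 0.23 (+x is down: + turn lowers yaw)
```

>>> arm_command(moves=[[[1, 0, -1, -0.4, 0], [1, 0, -1, -0.4, 0], [1, 0, -1, -0.4, 0], [1, 0, -1, -0.4, 0], [1, 0.3, -1, -0.4, 0], [1, 0.3, -1, -0.4, 0], [1, 0.3, -1, -0.4, 0], [1, 0.3, -1, -0.5, 0], [1, 0.5, -1, -0.5, 0], [1, 1, -0.3, -0.5, 0], [1, 1, 0, 0, 0], [1, 0, 0, 0, 0]]])

```text
clock: 3.5
position: [0.4443, -0.1026, 0.2076]
ee_rot: [-0.702, -0.062, 0.706, -0.06]
ft_force: [-1.9, -0.1, -0.7]
grip_width: -0.001
```

```bash
python3 -c "
from h import *
goto(-105,-108,.11,90)"
```

```text
clock 3.5 F [-1.9 -0.1 -0.7] pos [ 0.4443 -0.1026  0.2076] jig [-107.2 -109.3] w -0.0
axes x [-0.006  0.002 -1.   ] y [ 0.173 -0.985 -0.003] z [-0.985 -0.173  0.005]
delta tool mm [97.5 -1.  -2.7] units [ 3.9  -0.04 -0.11] turn about +x -0.0 (+x is down: + turn lowers yaw)
```

>>> arm_command(moves=[[[1, 1, 0, 0, 0], [1, 1, 0, 0, 0], [1, 1, 0, 0, 0], [1, 0.7, 0, 0, 0], [1, 0, 0, 0, 0]]])

```text
clock: 3.92
position: [0.4444, -0.1038, 0.1169]
ee_rot: [-0.703, -0.061, 0.706, -0.06]
ft_force: [-1.1, -0.2, -0.4]
grip_width: -0.001
```

```bash
cat > look.py <<'E'
import sys
from h import *
i=sys.argv[1]
for n in("top","side"): cv2.imwrite(f"pics/{n}{i}.png",manip.camera(n)[:,:,::-1])
a=[]
for n,(x0,y0,x1,y1) in(("top",(270,150,380,250)),("side",(240,130,370,270))):
    s=min(390/(x1-x0),600/(y1-y0))
    a.append(cv2.copyMakeBorder(b:=cv2.resize(cv2.imread(f"pics/{n}{i}.png")[y0:y1,x0:x1],None,fx=s,fy=s,interpolation=cv2.INTER_CUBIC),0,600-b.shape[0] if b.shape[0]<600 else 0,0,0,0))
cv2.imwrite(f"pics/l{i}.png",np.hstack(a))
o=manip.get_obs(); print(o["position"])
E
python3 look.py 1; python3 -c "
from h import *
goto(-105,-108,.097,90)"
```

```text
[ 0.44625382 -0.10360684  0.11985434]
clock 4.0167 F [ 0.9 -0.5  0.8] pos [ 0.4463 -0.1036  0.1199] jig [-105.4 -110.6] w 0.0
axes x [-0. -0. -1.] y [ 0.171 -0.985  0.   ] z [-0.985 -0.171  0.   ]
delta tool mm [22.9 -2.6 -0.4] units [ 0.91 -0.1  -0.02] turn about +x -0.1 (+x is down: + turn lowers yaw)
```

View pics/l1.png

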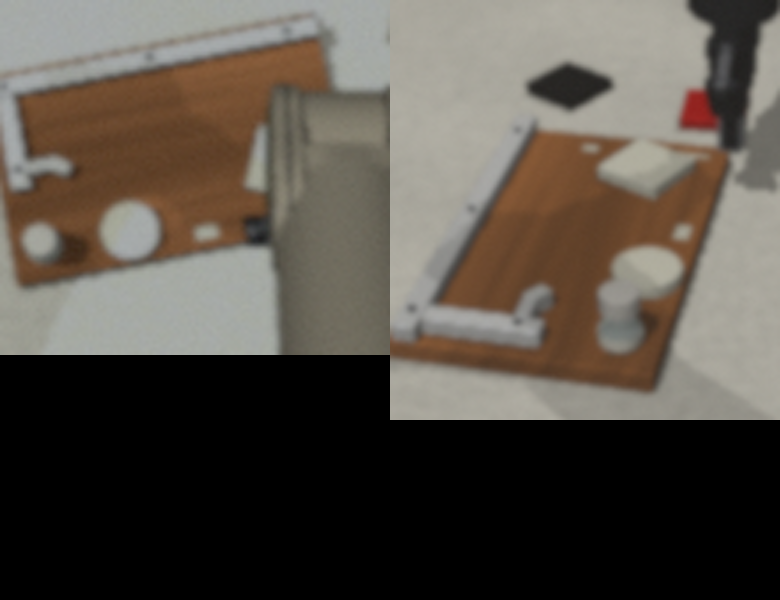

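>>> arm_command(moves=[[[1, 0.5, -0.1, 0, 0], [1, 0.4, 0, 0, 0], [1, 0, 0, 0, 0], [1, 0, 0, 0, 0]]])

```text
clock: 4.35
position: [0.4458, -0.1004, 0.097]
ee_rot: [0.704, 0.061, -0.704, 0.061]
ft_force: [0.1, 0.2, 0.1]
grip_width: -0.001
```

```bash
python3 look.py 2; python3 -c "
from h import *
goto(-70,-108,.097,90)
o=manip.get_obs();p=o['position']
print(proj('side',[p-[0,0,.073]]))
print(proj('side',W(J,[[-.1,-.16,.018]])))"
```

```text
[ 0.44612885 -0.1003402   0.09726472]
clock 4.45 F [ 0.4 -0.3  0.7] pos [ 0.4461 -0.1003  0.0973] jig [-105.  -107.3] w -0.0
axes x [ 0.001 -0.    -1.   ] y [ 0.172 -0.985  0.001] z [-0.985 -0.172 -0.001]
delta tool mm [  0.3   0.7 -35. ] units [ 0.01  0.03 -1.4 ] turn about +x -0.02 (+x is down: + turn lowers yaw)
[[352.48838168 186.38484693]]
[[353.98383954 178.04357353]]
```

View pics/l2.png

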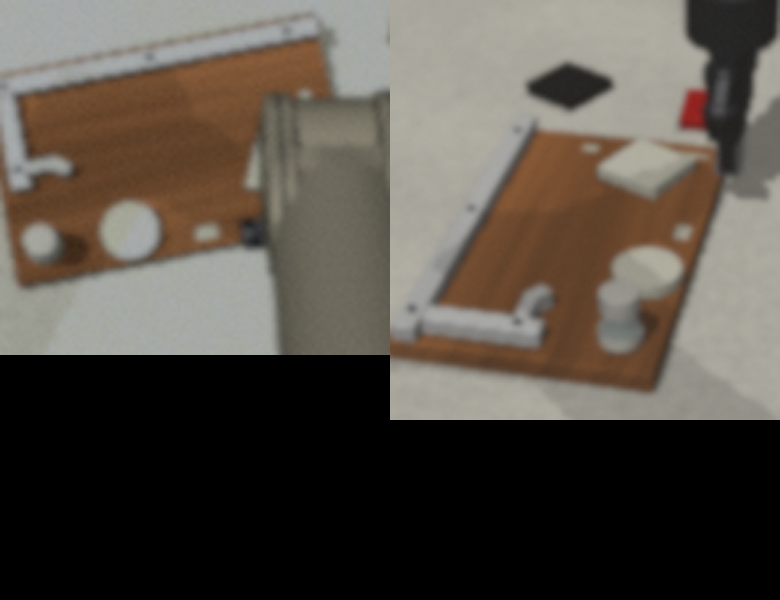

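>>> arm_command(moves=[[[1, 0, 0, -0.3, 0], [1, 0, 0, -0.3, 0], [1, 0, 0, -0.2, 0], [1, 0, 0, -0.2, 0], [1, 0, 0, -0.2, 0], [1, 0, 0, -0.2, 0], [1, 0, 0, -0.2, 0], [1, 0, 0, -0.2, 0], [1, 0, 0, -0.2, 0], [1, 0, 0, -0.2, 0], [1, 0, 0, 0, 0]]])

```text
clock: 5.37
position: [0.5009, -0.0902, 0.0965]
ee_rot: [0.705, 0.061, -0.704, 0.061]
ft_force: [-0.1, -0.6, -0.7]
grip_width: 0.0
```

```bash
python3 look.py 3; python3 -c "
from h import *
goto(4,-108,.095,90)"
```

```text
[ 0.50000819 -0.09041334  0.09636352]
clock 5.4667 F [-0.4 -0.2 -0.8] pos [ 0.5    -0.0904  0.0964] jig [ -50.2 -106.9] w -0.0
axes x [ 0.  0. -1.] y [ 0.173 -0.985 -0.   ] z [-0.985 -0.173 -0.   ]
delta tool mm [  1.4   1.2 -54.2] units [ 0.05  0.05 -2.17] turn about +x 0.01 (+x is down: + turn lowers yaw)
```

View pics/l3.png

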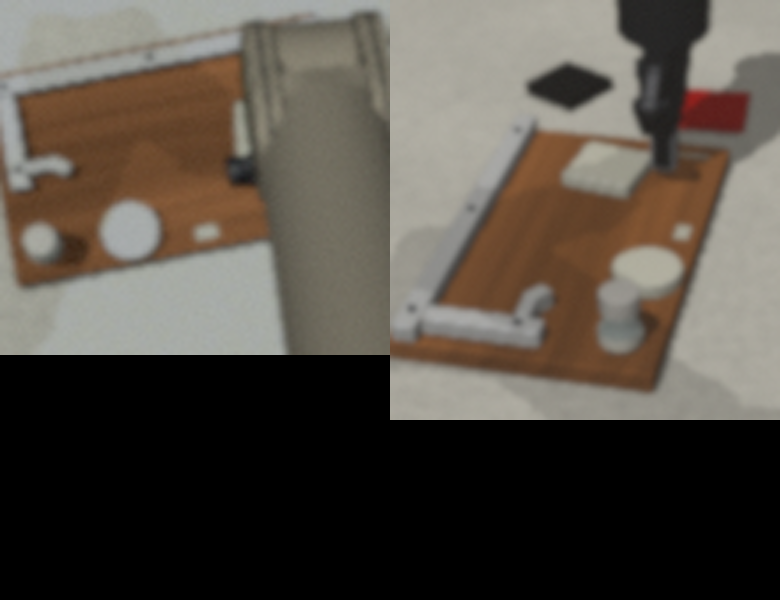

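>>> arm_command(moves=[[[1, 0, 0, -0.2, 0], [1, 0, 0, -0.2, 0], [1, 0, 0, -0.2, 0], [1, 0, 0, -0.2, 0], [1, 0, 0, -0.2, 0], [1, 0, 0, -0.2, 0], [1, 0, 0, -0.2, 0], [1, 0, 0, -0.2, 0], [1, 0, 0, -0.2, 0], [1, 0, 0, 0, 0]]])

```text
clock: 6.3
position: [0.5452, -0.0824, 0.0965]
ee_rot: [0.705, 0.061, -0.704, 0.061]
ft_force: [0.8, -0.1, 0.2]
grip_width: -0.0
```

```bash
python3 look.py 4; python3 -c "
from h import *
goto(4,-108,.095,90)"
```

```text
[ 0.54435776 -0.08263587  0.09635629]
clock 6.4 F [ 0.4 -0.5  0.9] pos [ 0.5444 -0.0826  0.0964] jig [  -5.2 -106.8] w 0.0
axes x [ 0.  0. -1.] y [ 0.173 -0.985 -0.   ] z [-0.985 -0.173 -0.   ]
delta tool mm [ 1.4  1.2 -9.2] units [ 0.05  0.05 -0.37] turn about +x 0.01 (+x is down: + turn lowers yaw)
```

View pics/l4.png

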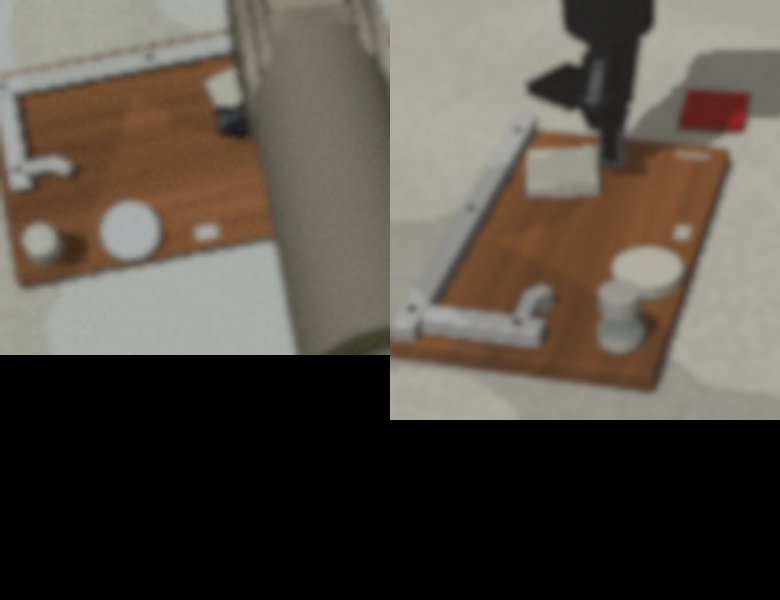

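```bash
python3 -c "
from h import *
S=load(4); L={'side':[sq(0)[i] for i in (0,1,2,3)]}
for a in (.2,.4,.6):
    t=fit({'side':S['side']},L,[.575,-.075,a],(.015,.015,.2)); print(t.fun,t.x,rel(J,t.x))
draw(4,J,t.x,'4f')"
```

```text
-83.82073432899458 [ 0.5660429  -0.0278519   0.42201088] (array([ 25.65186441, -56.63041665]), np.float64(14.238624867919938))
-83.82072719205637 [ 0.56604273 -0.02785162  0.42200817] (array([ 25.65174331, -56.63011599]), np.float64(14.2384694155729))
-83.82073054474247 [ 0.5660427  -0.02785134  0.42201406] (array([ 25.65176381, -56.62983556]), np.float64(14.238806808002465))
```

View pics/side4f.png

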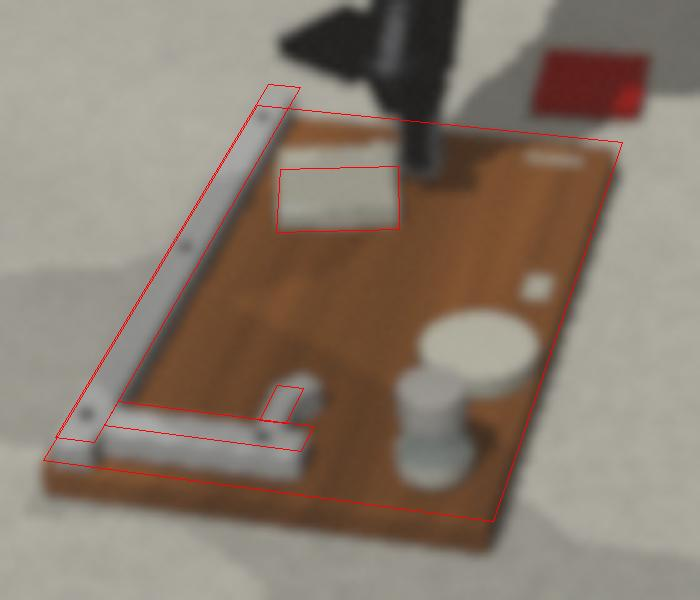

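```bash
cat >> h.py <<'E'
def sqs():
    e=[([h,-h,.03],[h,h,.03],[1,0]),([-h,-h,.03],[-h,h,.03],[-1,0]),([-h,h,.018],[h,h,.018],[0,1]),([-h,-h,.03],[h,-h,.03],[0,-1])]
    return e
E
python3 -c "
from h import *
S=load(4); 
t=fit({'side':S['side']},{'side':sqs()},[.575,-.055,.4],(.015,.03,.2)); print(t.fun,t.x,rel(J,t.x))
draw(4,J,t.x,'4f')
S=load(0); 
t=fit({'side':S['side']},{'side':sqs()},[.514,-.075,-.25],(.015,.03,.2)); print(t.fun,t.x,rel(J,t.x))
"
```

```text
-81.04396321926461 [ 0.5740875  -0.04540458  0.43658211] (array([ 30.54555216, -75.30831811]), np.float64(15.073494791504132))
-74.33530676301638 [ 0.50437665 -0.07500333 -0.23770176] (array([-43.22835512, -92.42845124]), np.float64(-23.56012515330483))
```

View pics/side4f.png

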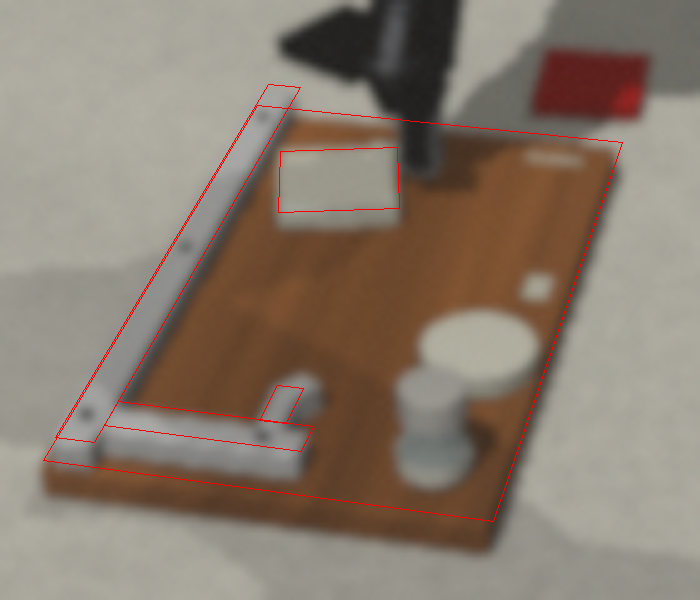

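>>> arm_command(moves=[[[1, 0, 0, 0.5, 0], [1, 0, 0, 0.6, 0], [1, 0, -0.4, 0, 0], [1, 0, -0.5, 0, 0], [1, 0, -0.5, 0, 0], [1, 0, 0, 0, 0], [1, 0, 0, -0.2, 0], [1, 0, 0, -0.2, 0], [1, 0, 0, -0.2, 0], [1, 0, 0, -0.2, 0], [1, 0, 0, -0.1, 0], [1, 0, 0, 0, 0]]])

```text
clock: 7.4
position: [0.5339, -0.0492, 0.0963]
ee_rot: [0.705, 0.061, -0.704, 0.061]
ft_force: [0.3, 0.1, 1.6]
grip_width: 0.003
```

```bash
python3 look.py 5; python3 -c "
from h import *
goto(4,-72,.096,90)
S=load(5)
t=fit({'side':S['side']},{'side':sqs()},[.575,-.055,.3],(.015,.03,.2)); print(t.fun,t.x,rel(J,t.x))
draw(5,J,t.x,'5f')"
```

```text
[ 0.53323356 -0.04930829  0.09625812]
clock 7.5 F [0.1 0.3 0.4] pos [ 0.5332 -0.0493  0.0963] jig [-10.4 -72.1] w -0.0
axes x [-0.  0. -1.] y [ 0.172 -0.985 -0.   ] z [-0.985 -0.172  0.   ]
delta tool mm [  0.3  -0.1 -14.4] units [ 0.01 -0.   -0.57] turn about +x -0.02 (+x is down: + turn lowers yaw)
-56.679719761861335 [ 0.55778068 -0.05870524  0.4529971 ] (array([ 12.18745072, -85.594233  ]), np.float64(16.01400406857303))
```

View pics/side5f.png

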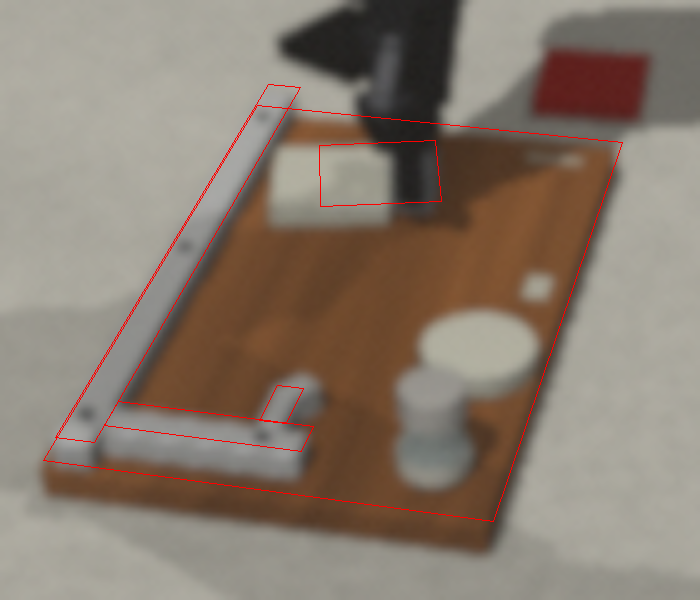

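>>> arm_command(moves=[[[1, 0, 0, -0.15, 0], [1, 0, 0, -0.15, 0], [1, 0, 0, -0.1, 0], [1, 0, 0, -0.1, 0], [1, 0, 0, 0, 0], [1, 0, 0, 0, 0]]])

```text
clock: 8.0
position: [0.544, -0.0468, 0.0958]
ee_rot: [-0.703, -0.061, 0.706, -0.061]
ft_force: [-8.8, 1.4, 4.0]
grip_width: 0.001
```

```bash
python3 look.py 6; python3 -c "
from h import *
goto(4,-72,.096,90)
"
```

```text
[ 0.54403747 -0.04675682  0.0958321 ]
clock 8.1 F [-8.8  1.1  4.5] pos [ 0.544  -0.0468  0.0958] jig [  0.7 -71.5] w 0.0
axes x [-0.004 -0.    -1.   ] y [ 0.173 -0.985 -0.001] z [-0.985 -0.173  0.004]
delta tool mm [-0.2  0.5 -3.3] units [-0.01  0.02 -0.13] turn about +x 0.02 (+x is down: + turn lowers yaw)
```

View pics/l6.png

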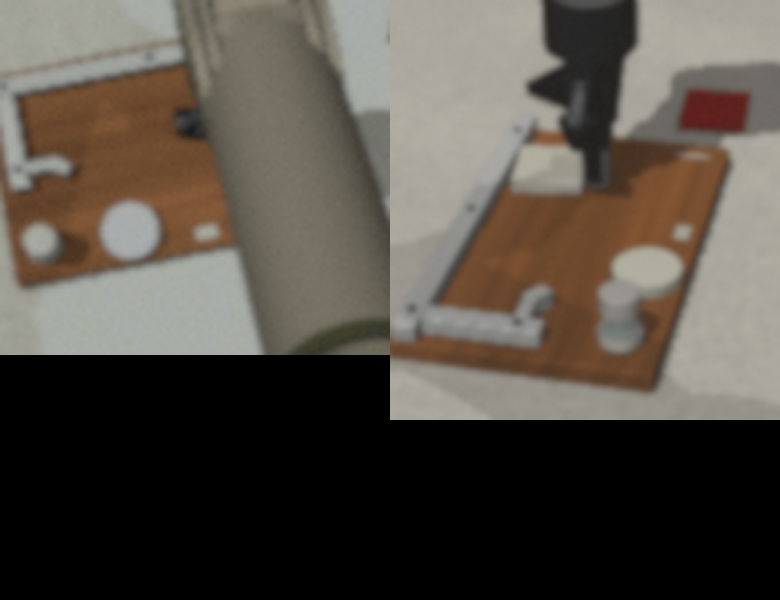

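```bash
python3 -c "
import cv2
im=cv2.imread('pics/side6.png')[165:205,270:320]
cv2.imwrite('pics/z6.png',cv2.resize(im,None,fx=14,fy=14,interpolation=cv2.INTER_CUBIC))"
```

```text
(no output)
```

View pics/z6.png

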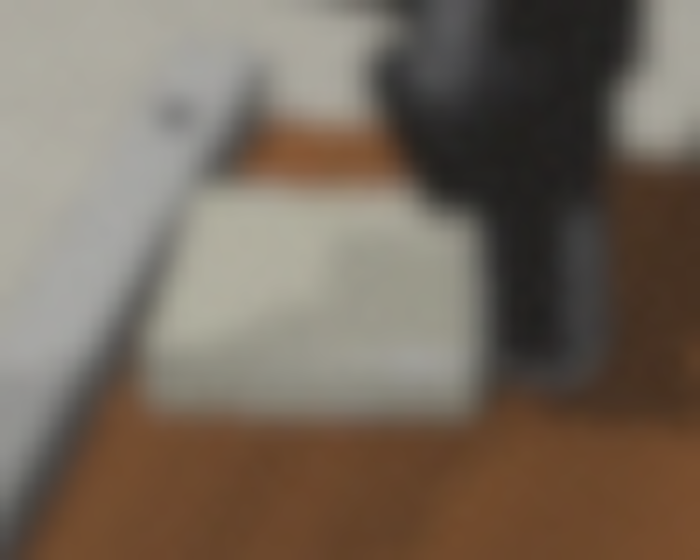

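>>> arm_command(moves=[[[1, 0, 0, 0.3, 0], [1, 0, -0.25, 0.2, 0], [1, 0, -0.3, 0, 0], [1, 0, 0, 0, 0], [1, 0, 0, -0.2, 0], [1, 0, 0, -0.2, 0], [1, 0, 0, -0.1, 0], [1, 0, 0, -0.1, 0], [1, 0, 0, 0, 0], [1, 0, 0, 0, 0]]])

```text
clock: 8.93
position: [0.5461, -0.0333, 0.0964]
ee_rot: [0.705, 0.061, -0.704, 0.061]
ft_force: [-0.3, -0.0, 0.6]
grip_width: 0.002
```

```bash
cat > z.py <<'E'
import sys; from h import *
i=sys.argv[1]; x,y=map(int,sys.argv[2:4])
im=manip.camera('side')[:,:,::-1]; cv2.imwrite(f'pics/side{i}.png',im)
cv2.imwrite(f'pics/z{i}.png',cv2.resize(im[y-22:y+22,x-27:x+27],None,fx=13,fy=13,interpolation=cv2.INTER_CUBIC))
goto(4,-60,.096,90)
E
python3 z.py 7 297 187
```

```text
clock 8.9833 F [ 0.  -0.9 -0.3] pos [ 0.5459 -0.0333  0.0964] jig [  4.9 -58.5] w 0.0
axes x [ 0. -0. -1.] y [ 0.172 -0.985  0.   ] z [-0.985 -0.172 -0.   ]
delta tool mm [0.4 1.5 0.9] units [0.02 0.06 0.03] turn about +x -0.02 (+x is down: + turn lowers yaw)
```

View pics/z7.png

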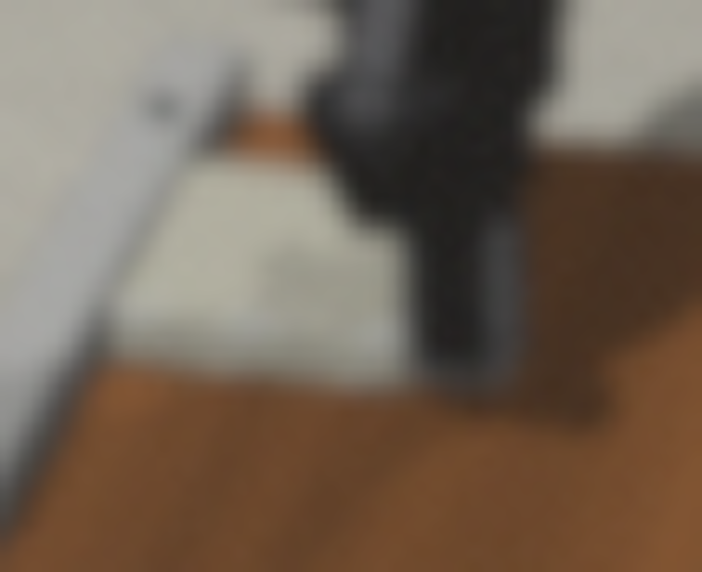

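>>> arm_command(moves=[[[1, 0, 0, -0.08, 0], [1, 0, 0, -0.08, 0], [1, 0, 0, 0, 0], [1, 0, 0, 0, 0]]])

```text
clock: 9.32
position: [0.5478, -0.033, 0.0959]
ee_rot: [-0.703, -0.061, 0.706, -0.061]
ft_force: [-10.0, -0.5, 7.1]
grip_width: -0.001
```

```bash
python3 z.py 8 297 187
```

```text
clock 9.3667 F [-10.3  -1.5   6.8] pos [ 0.5478 -0.033   0.0959] jig [  6.8 -58.5] w 0.0
axes x [-0.005 -0.001 -1.   ] y [ 0.172 -0.985  0.   ] z [-0.985 -0.172  0.005]
delta tool mm [-0.1  1.5  2.8] units [-0.    0.06  0.11] turn about +x -0.04 (+x is down: + turn lowers yaw)
```

View pics/z8.png

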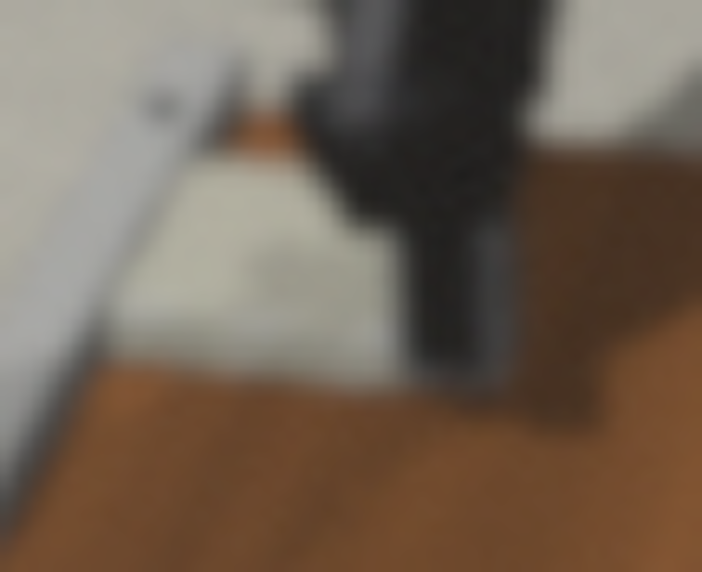

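>>> arm_command(moves=[[[1, 0, 0, 0.4, 0], [1, 0, 0, 0.8, 0], [1, -1, 0, 0.2, 0], [1, -1, 0.5, 0, 0], [1, -0.5, 1, 0, 0], [1, 0, 1, 0, 0], [1, 0, 1, 0, 0], [1, 0, 1, 0, 0], [1, 0, 0.5, 0, 0], [1, 0, 0, 0, 0], [1, 0, 0, 0, 0]]])

```text
clock: 10.28
position: [0.5366, -0.1613, 0.1587]
ee_rot: [-0.704, -0.061, 0.705, -0.061]
ft_force: [0.2, -0.1, 0.3]
grip_width: 0.0
```

```bash
python3 look.py 9; python3 -c "
from h import *
goto(45,-165,.15,0)
print(manip.get_obs()['joint_pos'].round(2))
"
```

```text
[ 0.53670733 -0.15987836  0.15886841]
clock 10.3833 F [0.6 0.9 0. ] pos [ 0.5367 -0.1599  0.1589] jig [ -26.  -181.6] w 0.0
axes x [-0.     0.001 -1.   ] y [ 0.174 -0.985 -0.001] z [-0.985 -0.174 -0.   ]
delta tool mm [  8.9 -16.5 -71.1] units [ 0.36 -0.66 -2.84] turn about +x -89.91 (+x is down: + turn lowers yaw)
[ 0.57  0.35 -0.43  1.78  0.17  1.04 -1.31]
```

View pics/l9.png

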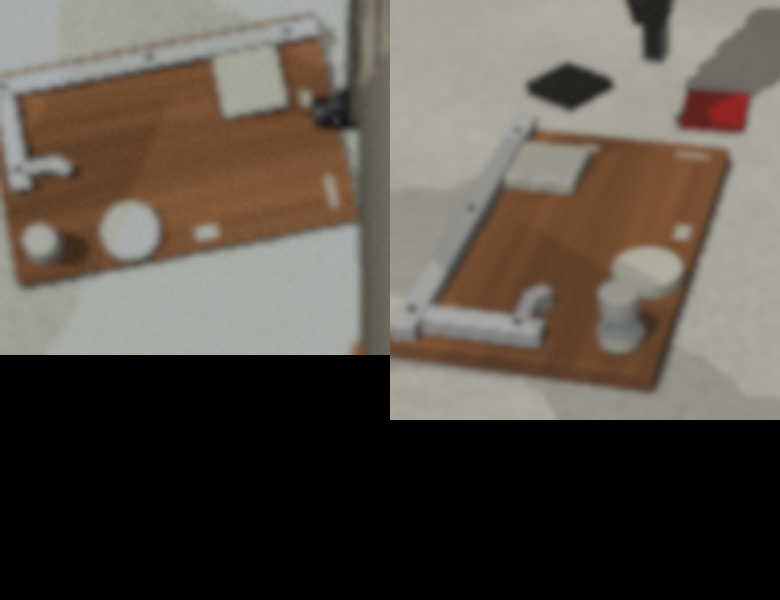

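```bash
python3 -c "
from h import *
S=load(9); 
e=sq(0)
for sel in ([1,2,3],[0,1,2,3]):
  t=fit({'top':S['top']},{'top':[e[i] for i in sel]},[.59,-.05,.17],(.008,.008,.1)); print(t.fun,t.x,rel(J,t.x))
L=[JL[0],JL[2],JL[3]]
r=fit({'top':S['top']},{'top':L},J,(.006,.006,.02)); print(r.x,r.fun,rel(r.x,t.x))
draw(9,J,t.x,'9f')
"
```

```text
-91.129564193652 [ 0.58900625 -0.05535839  0.14959071] (array([ 43.52198711, -87.68812923]), np.float64(-1.369901588781211))
-85.05309901169181 [ 0.58832677 -0.05546397  0.15336763] (array([ 42.83448532, -87.67482411]), np.float64(-1.1534997895759176))
[0.53274059 0.01845161 0.17876581] -98.24635590419317 (array([ 41.55704413, -82.62172416]), np.float64(-1.4552083561751914))
```

View pics/top9f.png

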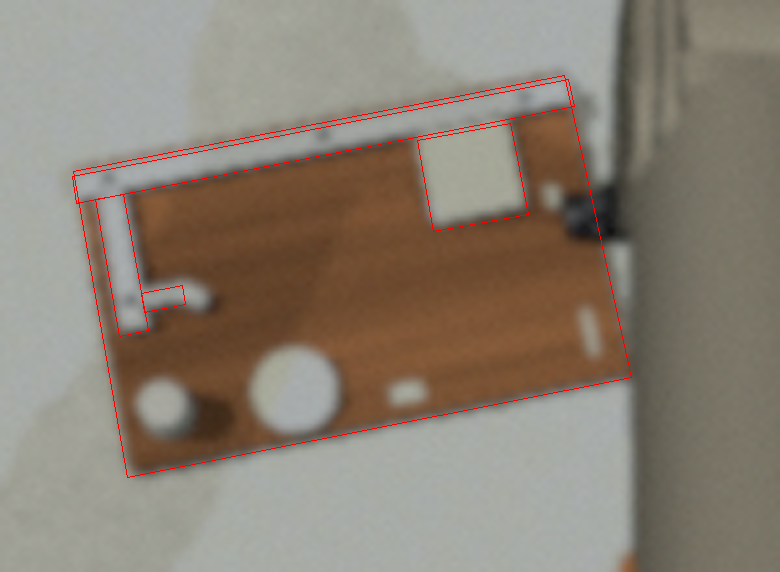

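>>> arm_command(moves=[[[1, 0, -0.8, 0.1, 0], [1, 0, -1, 0, 0], [1, 0, -1, 0, 0], [1, 0.5, -0.7, 0, 0], [1, 1, 0, 0, 0], [1, 0.7, 0, 0, 0], [1, 0.3, 0, 0, 0], [1, 0, 0, 0, 0], [1, 0, 0, 0, 0]]])

```text
clock: 11.13
position: [0.5192, -0.0752, 0.0968]
ee_rot: [0.704, 0.062, -0.704, 0.061]
ft_force: [0.8, 0.8, 0.6]
grip_width: 0.0
```

```bash
python3 -c "
from h import *
goto(4,-92,.096,90)
"
```

```text
clock 11.1333 F [0.8 0.8 0.6] pos [ 0.5192 -0.0752  0.0968] jig [-28.6 -95.2] w 0.0
axes x [ 0.  0. -1.] y [ 0.173 -0.985 -0.   ] z [-0.985 -0.173 -0.   ]
delta tool mm [  0.8  -3.1 -32.6] units [ 0.03 -0.13 -1.31] turn about +x 0.04 (+x is down: + turn lowers yaw)
```

>>> arm_command(moves=[[[1, 0, -0.1, -0.3, 0], [1, 0, 0, -0.3, 0], [1, 0, 0, -0.2, 0], [1, 0, 0, -0.2, 0], [1, 0, 0, -0.15, 0], [1, 0, 0, -0.15, 0], [1, 0, 0, -0.1, 0], [1, 0, 0, 0, 0], [1, 0, 0, 0, 0]]])

```text
clock: 11.88
position: [0.5531, -0.0673, 0.0963]
ee_rot: [-0.704, -0.061, 0.704, -0.061]
ft_force: [-0.5, 0.4, 0.2]
grip_width: -0.001
```

>>> arm_command(moves=[[[1, 0, 0, -0.06, 0], [1, 0, 0, -0.06, 0], [1, 0, 0, 0, 0], [1, 0, 0, 0, 0]]])

```text
clock: 12.22
position: [0.5539, -0.0672, 0.096]
ee_rot: [-0.703, -0.061, 0.706, -0.061]
ft_force: [-12.4, -0.3, 9.3]
grip_width: 0.002
```

```bash
python3 -c "
from h import *
goto(4,-92,.096,90)
"
```

```text
clock 12.2167 F [-12.4  -0.3   9.3] pos [ 0.5539 -0.0672  0.096 ] jig [  6.9 -93.3] w 0.0
axes x [-0.005 -0.001 -1.   ] y [ 0.172 -0.985  0.   ] z [-0.985 -0.172  0.005]
delta tool mm [ 0.  -1.3  2.9] units [ 0.   -0.05  0.12] turn about +x -0.03 (+x is down: + turn lowers yaw)
```

>>> arm_command(moves=[[[1, 0, 0, 0.4, 0], [1, 0, 0, 0.8, 0], [1, -1, 0, 0.2, 0], [1, -1, 0.5, 0, 0], [1, -0.5, 1, 0, 0], [1, 0, 1, 0, 0], [1, 0, 1, -0.5, 0], [1, 0, 0, -1, 0], [1, 0, 0, -1, 0], [1, 0, 0, 0, 7], [1, 0, 0, 0, 7], [1, 0, 0, 0, 7]]])

```text
clock: 13.22
position: [0.5985, -0.148, 0.1586]
ee_rot: [-0.704, 0.07, 0.704, 0.07]
ft_force: [-0.3, 0.7, -1.0]
grip_width: 0.003
```

>>> arm_command(moves=[[[0.7, 0, 0, 0, 7], [0.7, 0, 0, 0, 7], [0.7, 0, 0, 0, 7], [0.7, 0, 0, 0, 7], [0.7, 0, 0, 0, 7], [0.7, 0, 0, 0, 7], [0.7, 0, 0, 0, 7], [0.7, 0, 0, 0, 7], [0.7, 0, 0, 0, 7], [0.7, 0, 0, 0, 6], [0.7, 0, 0, 0, 0]]])

```text
clock: 14.13
position: [0.5965, -0.1481, 0.1538]
ee_rot: [-0.562, 0.427, 0.569, 0.421]
ft_force: [0.3, 0.6, 0.2]
grip_width: 0.301
```

```bash
python3 look.py 10; python3 -c "
from h import *
goto(45,-165,.15,0)
"
```

```text
[ 0.59662513 -0.14681827  0.15336908]
clock 14.2333 F [ 0.3 -0.8 -0.1] pos [ 0.5966 -0.1468  0.1534] jig [  35.2 -179.1] w 0.3
axes x [-0.013  0.002 -1.   ] y [-0.958 -0.286  0.012] z [-0.286  0.958  0.005]
delta tool mm [  3.3 -11.4  12.8] units [ 0.13 -0.46  0.51] turn about +x 6.69 (+x is down: + turn lowers yaw)
```

View pics/l10.png

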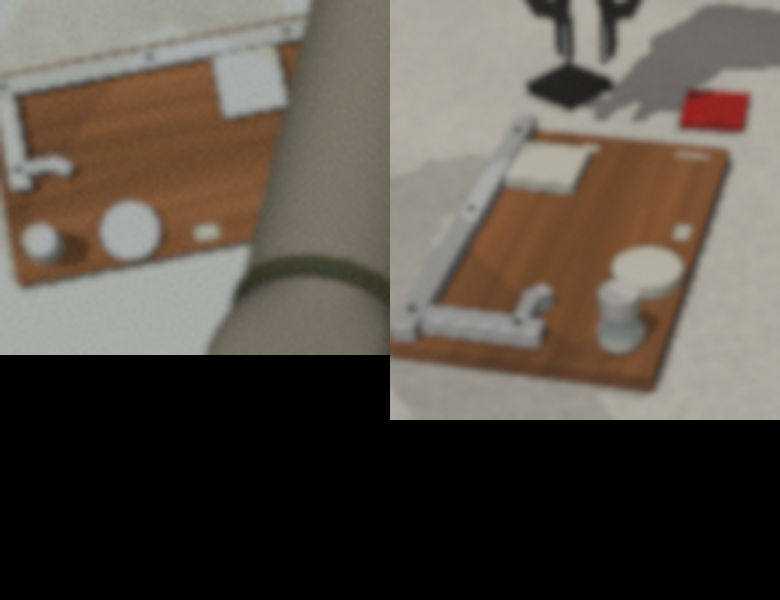

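>>> arm_command(moves=[[[0.7, 0, 0, 0, 6.7], [0.7, 0, -0.3, 0.4, 0], [0.7, 0, 0, 0.3, 0], [0.7, 0, 0, 0, 0], [0.7, 0, 0, 0, 0]]])

```text
clock: 14.65
position: [0.5985, -0.1295, 0.1501]
ee_rot: [-0.546, 0.443, 0.56, 0.438]
ft_force: [0.2, -0.3, -0.2]
grip_width: 0.301
```

```bash
python3 -c "
from h import *
goto(42,-160,.094,0)
print(manip.get_obs()['joint_pos'].round(2))
print(rel(J,np.r_[unproj('top',[[391,155]],.012)[0][:2],0])[0])
"
```

```text
clock 14.65 F [ 0.2 -0.3 -0.2] pos [ 0.5985 -0.1295  0.1501] jig [  40.1 -162.3] w 0.3
axes x [-0.02   0.006 -1.   ] y [-0.974 -0.224  0.018] z [-0.224  0.975  0.01 ]
delta tool mm [56.1 -3.   1.6] units [ 2.24 -0.12  0.07] turn about +x 3.01 (+x is down: + turn lowers yaw)
[-0.23  0.47  0.47  1.67 -0.24  1.08 -2.6 ]
[  76.84454892 -268.23704518]
```

>>> arm_command(moves=[[[0.7, 0, 0, 0, -7], [0.7, 0, 0, 0, -7], [0.7, 0, 0, 0, -7], [0.7, 0, 0, 0, -7], [0.7, 0, 0, 0, -7], [0.7, 0, 0, 0, -7], [0.7, 0, 0, 0, -7], [0.7, 0, 0, 0, -7], [0.7, 0, 0, 0, -7], [0.7, 0, 0, 0, -7], [0.7, 0, 0, 0, -7], [0.7, 0, 0, 0, -7]]])

```text
clock: 15.65
position: [0.5985, -0.1309, 0.1509]
ee_rot: [-0.699, -0.046, 0.712, -0.042]
ft_force: [-0.6, -0.6, -0.3]
grip_width: 0.298
```

>>> arm_command(moves=[[[0.7, 0, 0, 0, -7], [0.7, 0, 0, 0, -7], [0.7, 0, 0, 0, -7], [0.7, 0, 0, 0, -7], [0.7, 0, 0, 0, -7], [0.7, 0, 0, 0, -7], [0.7, 0, 0, 0, -7], [0.7, 0, 0, 0, -7], [0.7, 0, 0, 0, -7], [0.7, 0, 0, 0, -7], [0.7, 0, 0, 0, -7], [0.7, 0, 0, 0, -7]]])

```text
clock: 16.65
position: [0.5986, -0.131, 0.1511]
ee_rot: [0.492, 0.511, -0.498, 0.499]
ft_force: [-0.2, 0.3, -0.5]
grip_width: 0.3
```

```bash
python3 -c "
from h import *
goto(42,-160,.094,0)
print(manip.get_obs()['joint_pos'].round(2))
"
```

```text
clock 16.65 F [-0.2  0.3 -0.5] pos [ 0.5986 -0.131   0.1511] jig [  39.9 -163.8] w 0.3
axes x [-0.018  0.005 -1.   ] y [ 1.     0.02  -0.018] z [ 0.02  -1.    -0.005]
delta tool mm [57.1  2.5 -3.8] units [ 2.28  0.1  -0.15] turn about +x -8.79 (+x is down: + turn lowers yaw)
[ 0.2   0.44 -0.07  1.65  0.03  1.07  0.14]
```

>>> arm_command(moves=[[[0.7, 0, 0, 0, -4.4], [0.7, 0, 0, 0, -4.4], [0.7, 0.6, 0.1, 0, 0], [0.7, 0.6, 0, 0, 0], [0.7, 0.5, 0, 0, 0], [0.7, 0.3, 0, 0, 0], [0.7, 0.2, 0, 0, 0], [0.7, 0, 0, 0, 0], [0.7, 0, 0, 0, 0]]])

```text
clock: 17.4
position: [0.6002, -0.1292, 0.0959]
ee_rot: [0.453, 0.546, -0.459, 0.534]
ft_force: [0.3, 0.0, 0.0]
grip_width: 0.3
```

```bash
python3 z.py 11 300 178; python3 -c "
from h import *
goto(42,-130,.094,0)
"
```

```text
clock 17.45 F [-0.2 -0.2 -0. ] pos [ 0.6004 -0.1291  0.0962] jig [  42.1 -162.3] w 0.3
axes x [-0.018  0.005 -1.   ] y [ 0.986  0.168 -0.017] z [ 0.167 -0.986 -0.008]
delta tool mm [   1.7  -38.6 -102.1] units [ 0.07 -1.54 -4.08] turn about +x 89.71 (+x is down: + turn lowers yaw)
clock 17.45 F [-0.2 -0.2 -0. ] pos [ 0.6004 -0.1291  0.0962] jig [  42.1 -162.3] w 0.3
axes x [-0.018  0.005 -1.   ] y [ 0.986  0.168 -0.017] z [ 0.167 -0.986 -0.008]
delta tool mm [  2.5  -0.2 -32.3] units [ 0.1  -0.01 -1.29] turn about +x -0.29 (+x is down: + turn lowers yaw)
```

View pics/z11.png

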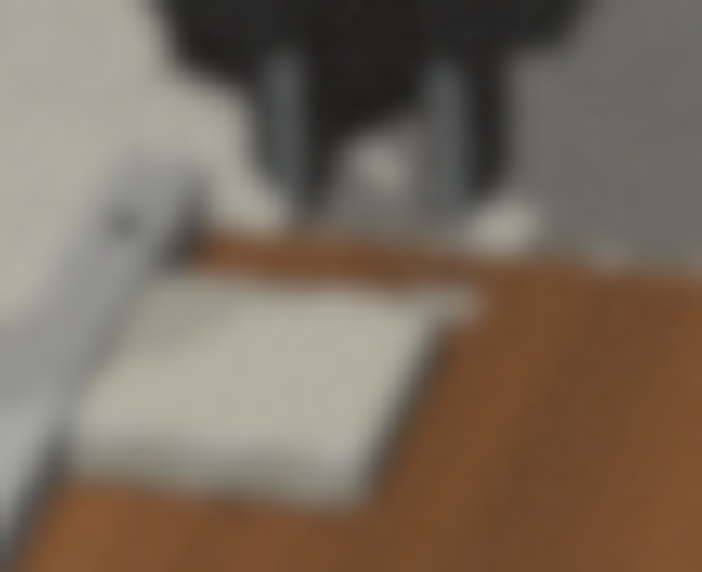

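```bash
python3 -c "
from h import *
for z in (.019,.023,.027,.032):
  print(z,proj('side',W(J,[[.055,-.151,z],[.029,-.151,z],[.069,-.151,z],[.015,-.151,z]])).round(1).tolist())
"
```

```text
0.019 [[296.1, 173.6], [305.5, 174.6], [291.1, 173.1], [310.6, 175.1]]
0.023 [[296.1, 172.3], [305.5, 173.2], [291.0, 171.8], [310.6, 173.8]]
0.027 [[296.0, 171.0], [305.4, 171.9], [290.9, 170.5], [310.6, 172.4]]
0.032 [[295.9, 169.3], [305.4, 170.3], [290.8, 168.8], [310.5, 170.8]]
```

>>> arm_command(moves=[[[0.7, 0.15, 0, 0, 0], [0.7, 0, 0, -0.3, 0], [0.7, 0, 0, -0.3, 0], [0.7, 0, 0, -0.2, 0], [0.7, 0, 0, 0, 0], [0.7, 0, 0, 0, 0]]])

```text
clock: 17.95
position: [0.5967, -0.1085, 0.0922]
ee_rot: [0.453, 0.547, -0.459, 0.534]
ft_force: [-0.2, -0.3, 0.5]
grip_width: 0.304
```

```bash
python3 z.py 12 300 178; python3 -c "
from h import *
goto(42,-130,.0925,0)
"
```

```text
clock 18.0 F [-0.1  0.   0.2] pos [ 0.5967 -0.1091  0.0922] jig [  41.8 -141.9] w 0.3
axes x [-0.019  0.005 -1.   ] y [ 0.986  0.168 -0.018] z [ 0.168 -0.986 -0.008]
delta tool mm [ -2.5 -38.3 -81.8] units [-0.1  -1.53 -3.27] turn about +x 89.74 (+x is down: + turn lowers yaw)
clock 18.0 F [-0.1  0.   0.2] pos [ 0.5967 -0.1091  0.0922] jig [  41.8 -141.9] w 0.3
axes x [-0.019  0.005 -1.   ] y [ 0.986  0.168 -0.018] z [ 0.168 -0.986 -0.008]
delta tool mm [ -0.2   0.1 -11.9] units [-0.01  0.   -0.48] turn about +x -0.26 (+x is down: + turn lowers yaw)
```

View pics/z12.png

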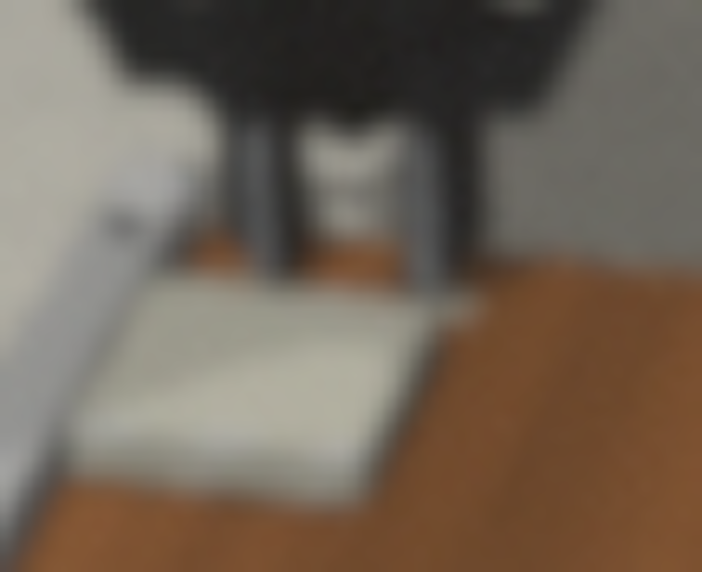

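>>> arm_command(moves=[[[0.7, 0, 0, -0.2, 0], [0.7, 0, 0, -0.2, 0], [0.7, 0, 0, -0.2, 0], [0.7, 0, 0, -0.2, 0], [0.7, 0, 0, -0.2, 0], [0.7, 0.02, 0, -0.25, 0], [0.7, 0, 0, -0.25, 0], [0.7, 0, 0, -0.25, 0], [0.7, 0, 0, -0.25, 0], [0.7, 0, 0, -0.25, 0], [0.7, 0, 0, -0.2, 0], [0.7, 0, 0, 0, 0]]])

```text
clock: 19.0
position: [0.5863, -0.0471, 0.092]
ee_rot: [0.453, 0.547, -0.459, 0.534]
ft_force: [0.6, -0.1, -0.4]
grip_width: 0.3
```

```bash
python3 look.py 13; python3 -c "
from h import *
goto(42,59,.0925,0)
"
```

```text
[ 0.58649727 -0.04859139  0.09207358]
clock 19.1 F [-0.3 -0.6 -0.7] pos [ 0.5865 -0.0486  0.0921] jig [ 42.2 -80.6] w 0.29
axes x [-0.019  0.005 -1.   ] y [ 0.986  0.168 -0.018] z [ 0.168 -0.986 -0.008]
delta tool mm [   0.7   -0.9 -139.6] units [ 0.03 -0.04 -5.58] turn about +x -0.27 (+x is down: + turn lowers yaw)
```

View pics/l13.png

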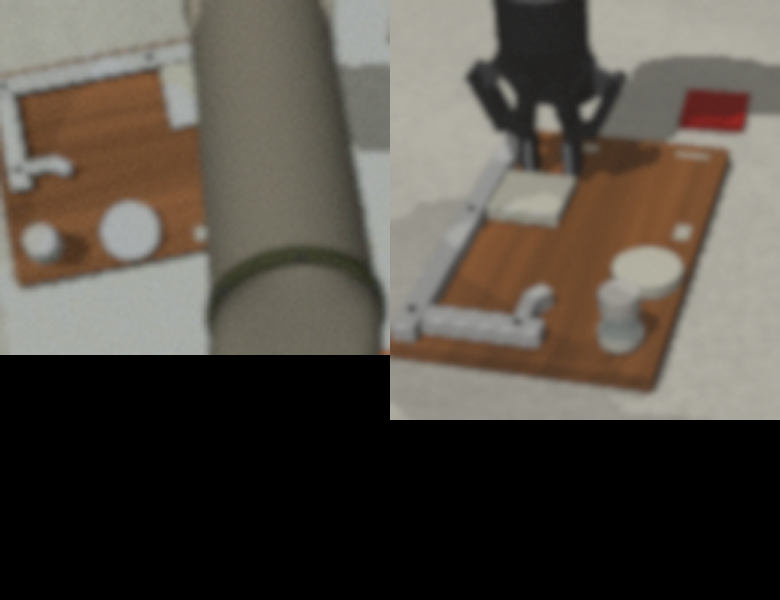

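Tile slides square along the rail (side crop ~530,195). Continue, with a tiny bias to the rail.

>>> arm_command(moves=[[[0.7, 0.01, 0, -0.2, 0], [0.7, 0, 0, -0.25, 0], [0.7, 0, 0, -0.25, 0], [0.7, 0.01, 0, -0.25, 0], [0.7, 0, 0, -0.25, 0], [0.7, 0, 0, -0.25, 0], [0.7, 0.01, 0, -0.25, 0], [0.7, 0, 0, -0.25, 0], [0.7, 0, 0, -0.25, 0], [0.7, 0.01, 0, -0.25, 0], [0.7, 0, 0, -0.25, 0], [0.7, 0, 0, 0, 0]]])

```text
clock: 20.1
position: [0.5748, 0.0198, 0.0915]
ee_rot: [0.453, 0.547, -0.458, 0.534]
ft_force: [0.0, 0.3, -0.8]
grip_width: 0.298
```

```bash
python3 look.py 14; python3 -c "
from h import *
goto(42,59,.0925,0)
"
```

```text
[0.57511797 0.01828436 0.09155877]
clock 20.2 F [ 0.  -0.8 -0.7] pos [0.5751 0.0183 0.0916] jig [ 42.6 -12.8] w 0.3
axes x [-0.019  0.005 -1.   ] y [ 0.986  0.168 -0.018] z [ 0.168 -0.986 -0.009]
delta tool mm [ -0.3  -0.9 -71.8] units [-0.01 -0.04 -2.87] turn about +x -0.25 (+x is down: + turn lowers yaw)
```

View pics/l14.png

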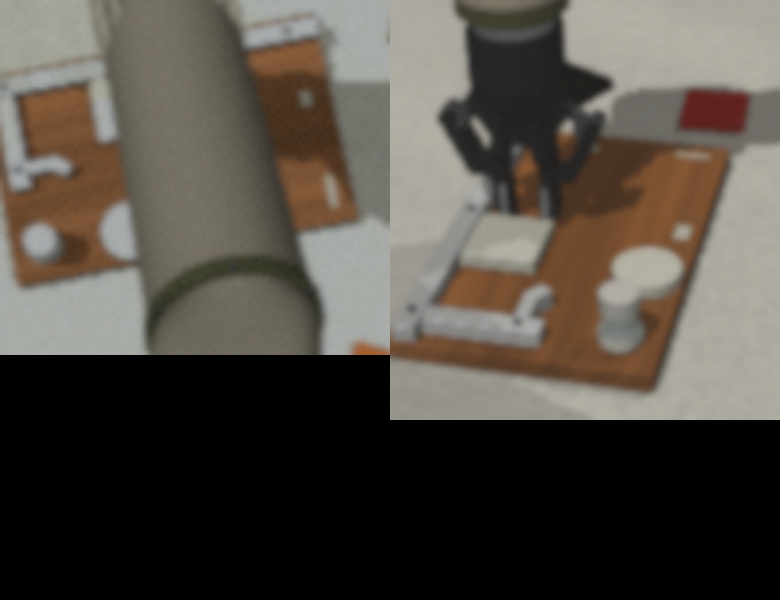

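```bash
python3 -c "
import cv2
im=cv2.imread('pics/side14.png')[190:250,240:305]
cv2.imwrite('pics/z14.png',cv2.resize(im,None,fx=10,fy=10,interpolation=cv2.INTER_CUBIC))"
```

```text
(no output)
```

View pics/z14.png

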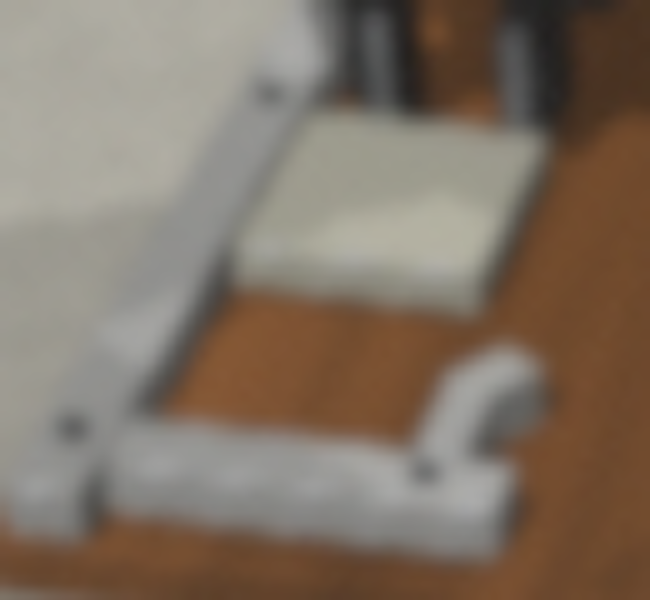

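>>> arm_command(moves=[[[0.7, 0, 0, -0.25, 0], [0.7, 0, 0, -0.25, 0], [0.7, 0.01, 0, -0.25, 0], [0.7, 0, 0, -0.25, 0], [0.7, 0, 0, -0.25, 0], [0.7, 0.01, 0, -0.25, 0], [0.7, 0, 0, -0.25, 0], [0.7, 0, 0, -0.25, 0], [0.7, 0, 0, -0.2, 0], [0.7, 0, 0, -0.2, 0], [0.7, 0, 0, 0, 0], [0.7, 0, 0, 0, 0]]])

```text
clock: 21.2
position: [0.5651, 0.0773, 0.0916]
ee_rot: [0.453, 0.547, -0.459, 0.534]
ft_force: [-0.1, 0.0, 0.3]
grip_width: 0.301
```

```bash
python3 look.py 15; python3 -c "
from h import *
goto(42,59,.0925,0)
import cv2
im=cv2.imread('pics/side15.png')[190:250,240:305]
cv2.imwrite('pics/z15.png',cv2.resize(im,None,fx=10,fy=10,interpolation=cv2.INTER_CUBIC))"
```

```text
[0.5651802  0.07660315 0.09159531]
clock 21.3 F [ 0.6 -0.1 -0.6] pos [0.5652 0.0766 0.0916] jig [42.8 46.4] w 0.3
axes x [-0.019  0.005 -1.   ] y [ 0.986  0.167 -0.018] z [ 0.167 -0.986 -0.008]
delta tool mm [ -0.8  -0.9 -12.6] units [-0.03 -0.04 -0.5 ] turn about +x -0.31 (+x is down: + turn lowers yaw)
```

View pics/z15.png

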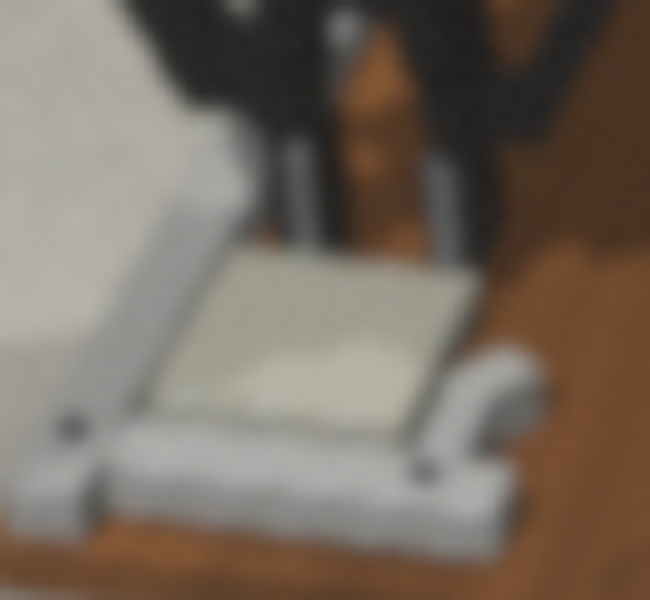

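In the pocket and nearly home; finish in small steps until force rises.

>>> arm_command(moves=[[[0.7, 0, 0, -0.12, 0], [0.7, 0, 0, -0.12, 0], [0.7, 0, 0, -0.08, 0], [0.7, 0, 0, 0, 0], [0.7, 0, 0, 0, 0]]])

```text
clock: 21.72
position: [0.5637, 0.0851, 0.0916]
ee_rot: [0.453, 0.547, -0.459, 0.534]
ft_force: [-0.4, -0.5, 0.9]
grip_width: 0.298
```

>>> arm_command(moves=[[[0.7, 0, 0, -0.1, 0], [0.7, 0, 0, -0.1, 0], [0.7, 0, 0, 0, 0], [0.7, 0, 0, 0, 0]]])

```text
clock: 22.05
position: [0.5632, 0.0889, 0.0917]
ee_rot: [0.453, 0.546, -0.459, 0.534]
ft_force: [2.4, -4.2, -0.5]
grip_width: 0.302
```

>>> arm_command(moves=[[[0.7, 0, 0, -0.06, 0], [0.7, 0, 0, -0.04, 0], [0.7, 0, 0, 0, 0], [0.7, 0, 0, 0, 0]]])

```text
clock: 22.38
position: [0.5631, 0.0892, 0.0917]
ee_rot: [0.453, 0.545, -0.46, 0.534]
ft_force: [3.3, -10.7, -0.3]
grip_width: 0.298
```

```bash
python3 look.py 16; python3 -c "
from h import *
goto(42,59,.0925,0)
import cv2
im=cv2.imread('pics/side16.png')[190:250,240:305]
cv2.imwrite('pics/z16.png',cv2.resize(im,None,fx=10,fy=10,interpolation=cv2.INTER_CUBIC))"
```

```text
[0.56305121 0.0891746  0.09168325]
clock 22.4833 F [  2.5 -10.5   0.2] pos [0.5631 0.0892 0.0917] jig [42.9 59.2] w 0.3
axes x [-0.018  0.002 -1.   ] y [ 0.986  0.165 -0.018] z [ 0.165 -0.986 -0.005]
delta tool mm [-0.8 -0.9  0.2] units [-0.03 -0.04  0.01] turn about +x -0.43 (+x is down: + turn lowers yaw)
```

View pics/z16.png

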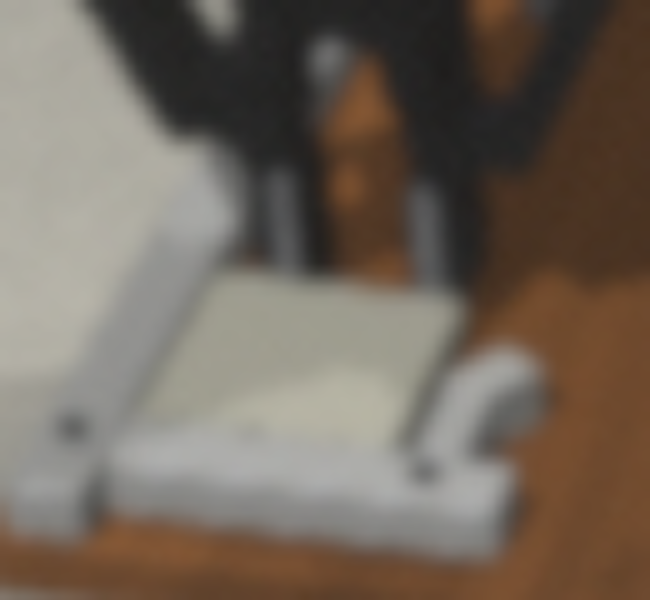

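>>> arm_command(moves=[[[0.7, 0, 0, 0.1, 0], [0.7, 0, 0, 0.4, 0], [0.7, 0, 0, 0.8, 0], [0.7, -0.6, 0, 0.4, 0], [0.7, -1, 0, 0, 0], [0.7, -1, 0, 0.5, 0], [0.7, -1, 0, 1, 0], [0.7, 0, 0, 1, 0], [0.7, 0, 0, 1, 0], [0.7, 0, 0, 1, 0], [0.7, 0, 0, 1, 0], [0.7, 0, 0, 1, 0]]])

```text
clock: 23.48
position: [0.5985, -0.1115, 0.18]
ee_rot: [0.453, 0.547, -0.459, 0.534]
ft_force: [0.2, -0.6, -0.4]
grip_width: 0.298
```

>>> arm_command(moves=[[[0.7, 0, 0, 1, 0], [0.7, 0, 0, 1, 0], [0.7, 0, 0, 1, 0], [0.7, 0, 0, 1, 0], [0.7, 0, 0, 0, 0], [0.7, 0, 0, 0, 0], [0.7, 0, 0, 0, 0]]])

```text
clock: 24.07
position: [0.6152, -0.2082, 0.1789]
ee_rot: [0.453, 0.547, -0.459, 0.534]
ft_force: [-0.4, 0.5, 0.3]
grip_width: 0.3
```

```bash
python3 look.py 17; python3 -c "
from h import *
S=load(17); e=sq(0)
p=W(J,[.045,.1,0])[0]
t=fit({'top':S['top']},{'top':[e[i] for i in (1,3)]},[p[0],p[1],.17],(.006,.006,.06)); print(t.fun,t.x,rel(J,t.x))
r=fit({'top':S['top']},{'top':JL},J,(.006,.006,.02)); print(r.x,rel(r.x,t.x)); draw(17,J,np.r_[p[:2],J[2]],'17f')
o=manip.get_obs();print(o['position'],o['ft_force'],o['joint_velocities'].round(3))
"
```

```text
[ 0.61535562 -0.20755229  0.17911617]
-44.947290797146664 [0.55850477 0.12374712 0.18467909] (array([44.39757958, 93.99389764]), np.float64(0.6405148886772949))
[0.53178301 0.02331181 0.17118149] (array([43.44002624, 94.4154053 ]), np.float64(0.7733558957269082))
[ 0.61535562 -0.20755229  0.17911617] [ 0.38292538  0.83020247 -0.60968628] [-0.004 -0.004  0.002 -0.001  0.003  0.001  0.   ]
```

View pics/top17f.png

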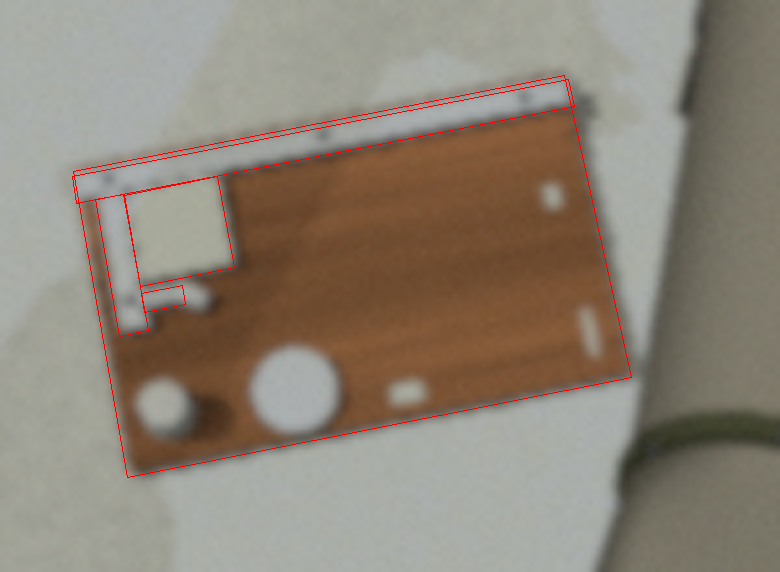

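View pics/side17f.png

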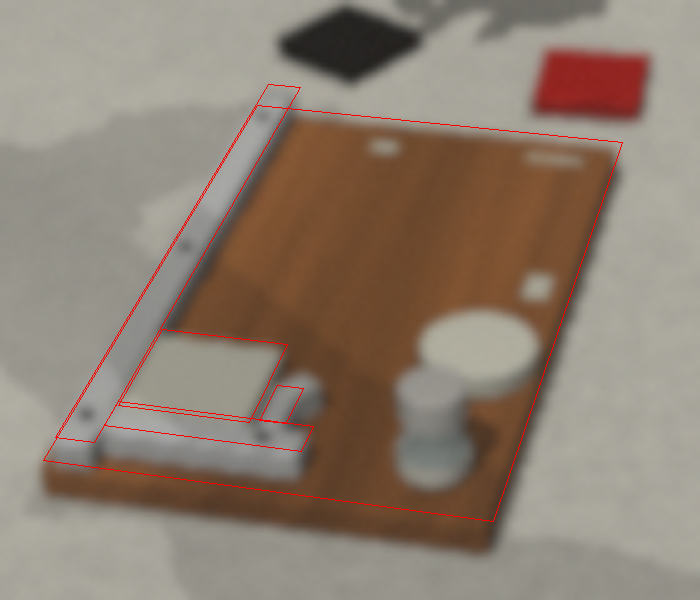

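```bash
python3 -c "
import cv2,numpy as np
a=cv2.imread('pics/side17.png')[205:250,240:290]; b=cv2.imread('pics/top17.png')[165:210,260:310]
cv2.imwrite('pics/z17.png',np.hstack([cv2.resize(q,None,fx=8,fy=8,interpolation=cv2.INTER_CUBIC) for q in (a,b)]))"
```

```text
(no output)
```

View pics/z17.png

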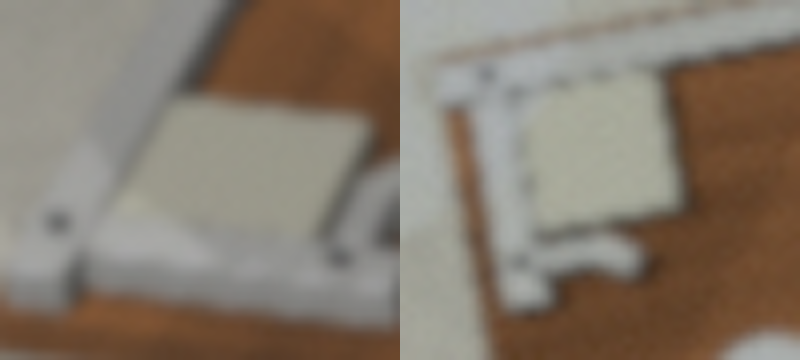

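```bash
python3 -c "
from h import *
A=load(0);B=load(17)
ys=np.arange(-.012,.012,.0002)
def best(im,n,f): 
    v=[score(J,im,[f(d)],n) for d in ys]; i=np.argmax(v); return round(ys[i]*1000,1)
for n in('top','side'):
  print(n,'stop',best(A[n],n,lambda d:([.015,.13+d,.032],[.07,.13+d,.032],[0,-1])),
  'rail y80-125',best(A[n],n,lambda d:([.075+d,.08,.032],[.075+d,.125,.032],[-1,0])),
  'tile -y',best(B[n],n,lambda d:([.02,.07+d,.03],[.07,.07+d,.03],[0,-1])),
  'tile -x y70-100',best(B[n],n,lambda d:([.015+d,.07,.03],[.015+d,.1,.03],[-1,0])))
  print(' tile at start along-rail ref: rail y55-68', best(B[n],n,lambda d:([.075+d,.03,.032],[.075+d,.065,.032],[-1,0])))
"
```

```text
top stop -5.0 rail y80-125 -1.4 tile -y -5.6 tile -x y70-100 -0.6
 tile at start along-rail ref: rail y55-68 -1.6
side stop 2.4 rail y80-125 -6.8 tile -y 2.2 tile -x y70-100 -2.8
 tile at start along-rail ref: rail y55-68 -6.8
```

```bash
python3 -c "
from workcell import manip
print(manip.hand_in())"
```

```text
the job is handed in; nothing more can be done
None
```

The tile is in the corner pocket, flush against the rail and the end stop as far as my checks can show. The job was handed in at about 24 s, with the arm standing clear.

- **Against the rail:** My first push was off-centre and turned the tile past square. It then jammed with one corner on the rail. I backed off and pushed again at two points along the tile. The fingertips stopped at the same distance from the rail both times (6.8 and 6.9 mm on my scale), at about 10–12 N. The tile's centre was then at about y = −88 mm, well clear of the pocket.
- **Into the pocket:** I slid the tile along the rail with two fingertips, one on either side of its middle. The contact force against the stop rose to 10.5 N, and the fingertips were then within 0.2 mm of the position I had worked out for a seated tile. One wrist turn ran into a joint limit, so I made the turn the other way round, which cost about 2 s.
- **Last checks:**
  - **Stop:** The tile's rear edge measured 60 mm from the stop face within 0.6 mm in both pictures, so it is home on the stop.
  - **Rail:** The side to the rail agreed within 0.8 mm in the top view. The side view gave 4 mm, which I put down to the tile's side face blurring that edge.
  - **Loose fit:** A rougher two-edge fit put the tile centre at y = 94 mm instead of 100 mm. I did not trust it, because that camera shows the stop itself 5 mm off in the same direction.
  - **Angle:** The measured angle to the rail was under 1°.
- **Bystanders:** The disc and jar look unmoved in the final pictures. I did not measure the bystanders, and the bowl and bottle were outside those pictures. None of my pushes went near any of them.

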